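# Load the wrist coupling on the indexing fixture and hold the third stop

## Task

Lift the orange wrist coupling up off its post on the wooden stand and put it down over the arbor of the blue indexing fixture, flat on the steel faceplate, and let go of it. Then grip the fixture's black knob and turn it clockwise (seen from above), feeling three clicks, to the third stop (the orange dot), without running on past it. Finish while still gripping the knob there, so that a colleague can mark the coupling; leave the other things on the bench where they are.

Things in the scene. Friction and masses are not known exactly. Their poses are not given: they have to be found in the camera images.
- coupling_orange: Orange printed wrist coupling, 60 g: an upright tube, outer diameter 44, height 40, through bore 26 mm, with a foot flange of diameter 53 and height 5 mm. It hangs on one of the stand's three posts (white and blue twins hang on the other two; which post is which varies). Origin: centre of its underside, z up along the bore. Grip it across the tube, above the flange.
- coupling_white: White twin of the orange coupling, same sizes and origin; leave it on its post.
- coupling_blue: Blue twin of the orange coupling, same sizes and origin; leave it on its post.
- stand: Fixed wooden stand, foot 90 x 290 x 14 mm, its long side along its own y. Three upright posts at own y = -100, 0, +100 mm: a shoulder of diameter 36 up to 60 mm above the bench, on which the coupling's underside rests, then a pin of diameter 20 up to 105 mm (chamfered above 98). Origin: centre of its underside.
- fixture: Fixed blue indexing fixture, foot 150 x 290 x 12 mm, housing 120 x 270 mm with its top 60 mm above the bench, long side along its own y. Faceplate axis at own y = +75 mm, knob axis at own y = -75 mm. Dots around the knob mark its stops, the third-stop dot orange. Origin: centre of its underside.
- arbor_seat (a point): Point on the faceplate's axis at the level of its top, 72 mm above the bench: the centre of the coupling's underside when it is seated. The steel faceplate has diameter 104 mm; its upright arbor, diameter 22 mm, stands 32 mm above this point (tapering to 12 mm over the last 8). Fixed to the fixture, z up. The faceplate turns with the knob, 1:1.
- knob_grip (a point): Point on the knob's axis at gripping height, 90 mm above the bench. The knob is a disc of diameter 54 mm with its top 70 mm above the bench, carrying an upright black bar, 50 mm long, 14 mm thick, top 103 mm above the bench. This frame turns with the knob: its x lies along the bar (white pointer line towards -x), its y across the bar, z up. Grip the bar across its thickness.
- knob (a joint): Angle of the knob, rad, growing clockwise as seen from above; 0 at the start. It clicks into a stop every 24 degrees (0.419): first stop 0.419, second 0.838, third 1.257, fourth 1.676. Each click takes about 0.06 to 0.13 N m to pass (hidden, varies), hardest a quarter pitch out of a stop, and beyond half a pitch it pulls on into the next stop. Hard ends at -0.05 and 2.2.
- screwdriver: Screwdriver lying on the bench; leave it.
- battery: Black and green battery pack, 70 x 45 x 23 mm; leave it. Origin under its centre.
- servo: Small black servo with a white horn, 54 x 20 x 44 mm; leave it. Origin under its centre.
- red_jar: Small clear jar with a red cap, diameter 52, height 60 mm; leave it. Origin under its centre.
Things that resemble listed ones, but are neither listed nor needed, are in the scene too. What is shaped like the coupling_orange but yellow is not meant.

How it is judged:
On the way, in this order (a step that is already met when the one before it is completed fails the run):
1. the orange coupling is lifted clear above its post (z of coupling_orange in the frame of stand above 0.105 m and contact force between the fingers and coupling_orange above 0.5 N), for 0.05 s.
2. the orange coupling sits flat on the faceplate over the arbor, let go, the knob still at its start (horizontal distance between coupling_orange and arbor_seat below 0.005 m and z of coupling_orange in the frame of arbor_seat below 0.004 m and angle between coupling_orange's own z axis and vertical below 0.08 rad and contact force between the fingers and coupling_orange below 0.1 N and value of joint knob below 0.15 rad), for 0.2 s.
3. the knob is held at the third stop (value of joint knob between 1.1367 and 1.3767 rad and contact force between the fingers and knob above 2 N and distance between the grasp point and knob_grip below 0.04 m), for 0.2 s.
At the end, for the whole second after the job is handed in: Orange coupling flat on the faceplate over the arbor (within 5 mm sideways, 4 mm in height, 0.08 rad of upright), untouched; knob still, within 0.12 rad of the third stop (1.257 rad), the fingers gripping it (over 2 N, grasp point within 40 mm of its grip point) (all of step 3 and horizontal distance between coupling_orange and arbor_seat below 0.005 m and z of coupling_orange in the frame of arbor_seat below 0.004 m and angle between coupling_orange's own z axis and vertical below 0.08 rad and velocity of joint knob between -0.05 and 0.05 rad/s and contact force between the fingers and coupling_orange below 0.1 N); the arm keeps its last pose, push and grip.
It fails at once if the knob is turned past the third stop, over the hump towards the fourth (value of joint knob above 1.46615 rad).
It fails at once if another coupling or a bystander is moved by more than 30 mm (distance of any of coupling_white, coupling_blue, screwdriver, battery, servo, red_jar from where it was at the start of the episode above 0.03 m).
It also fails if it takes over 56 s, if anything falls off the work surface, if the arm or the gripper's body presses on something with over 40 N, if the wrist force passes 120 N, or if a joint passes its speed limit or range.

## Robot

A 7-joint arm with a two-finger parallel gripper is mounted at the origin on the work surface. World frame = base frame: x ahead of the robot, y to its left, z up, the work surface at z = 0. Lengths are in m, angles in rad, forces in N, time in s.
With the tool pointing down it reaches from about 0.35 to 0.9 m from the base axis. Payload 7.2 kg.
Tool frame: the origin (TCP) lies on the centre line of the jaws, within the pads' length; the fingertips stand 22 mm ahead of it and the grasp point (between the pads) lies 3 mm ahead of it (robot.finger_overhang is the distance from the TCP to the fingertips, in m); y points along the fingers, z is the direction in which the jaws open and shut, and the axes are right-handed (so a half turn about y gives the same grasp; the last joint's range is limited). The gripper opens to 88 mm and grips with 3 to 60 N. Pads are 20 mm wide; open, the fingers measure 115 mm over their backs; the gripper's body (75 mm by 178 mm) begins 61 mm behind the grasp point.
Start: joints at [-0.068, 0.411, -0.013, 1.596, 0.006, 1.134, -0.082], TCP at [0.625, -0, 0.245] pointing down, gripper open.
Joint ranges: [-2.95, 2.95], [-0.29, 1.99], [-1.47, 1.44], [0.14, 2.54], [-1.03, 4.17], [0.13, 1.85], [-2.86, 2.86]. Speed limits (rad/s): [2.39, 2.39, 3.01, 3.01, 3.14, 3.14, 3.14].

## Interface

Orientations are given as a unit quaternion [w, x, y, z].
In Python, from workcell import robot gives the robot as it stands. The module is installed in compiled form; this text tells all that it offers.
- The arm moves only by the shell command python3 -m crank 'ROWS'. ROWS is JSON, one flat list of numbers, 5 for each row, row after row: the opening, from 0 (shut) to 1 (fully open), then the shift along the tool's x, y, z in m, then the turn about the tool's y in degrees. A call has exactly 10 rows; each row shifts and turns the pose as measured when the row begins, along the tool's axes as they then stand; what a row does not reach is not made up. A row lasts 1/12 s, in which the tool goes at most 41.7 mm and 7.16 degrees, less where a joint would pass 70% of its speed; a pose out of reach is approached as far as the arm can. A call with a gripper value outside its range is refused whole. The fingers move at their own pace and stop on an object; the grip force is fixed at half the most. Time passes only in rows, so rows that do not move let the fingers close, or fill a call up. It gives the time, the measured TCP pose, the force and the opening at its end, in the units of the state.
- robot.state(): the state, without advancing time (a new reading comes with each control period).
- robot.snapshot(name): name is "scene" or "side" or "wrist"; returns a dict with "image" (384x512x3 uint8, red, green, blue), "intrinsics" (3x3 intrinsics, pixels), "origin" and "rotation" of the camera in the world. Camera axes: x right, y up, looking along -z (the intrinsics and any distortion apply to the point x, -y, -z); pixel columns grow to the right and rows downward; lengths in m; the calibration is good to about 2 mm. A picture is of the moment at which its call begins. There is no depth.
- robot.close_job(): hands the job in, once; it reports no verdict.
The state is a dict: "t": time; "q": joint angles; "joint_vel": joint speeds; "tau": joint torques, N m; "tcp_pos": TCP position; "eef_rot": TCP orientation; "wrist_force": force on the tool from outside, world axes, zero at the start; "torque": the same for the moment, N m; "gripper_width": finger opening in m.
Only numpy, scipy, OpenCV 4.12 (cv2) and the standard library are available. Lean on these libraries where they do the work, as an engineer would, in place of code of your own. Each camera call takes 0.05 s, during which the arm holds its last target.

## Working session

There is one attempt and no reset: what is moved stays moved. The work goes in short steps, Python scripts to look and compute and a shell command to move; the robot and the scene stay as the last step left them, time stands still between calls to the robot, and variables do not carry over. Pictures are saved under pics/ and viewed, and the job is handed in when it is done.

```bash
mkdir -p pics; cat > h.py <<'E'
from workcell import robot
import numpy as np, cv2
from scipy.spatial.transform import Rotation as R
def snap(n,f):
    s=robot.snapshot(n); np.savez('pics/'+f+'.npz',**{k:np.array(s[k]) for k in('image','intrinsics','origin','rotation')})
    cv2.imwrite('pics/'+f+'.png',s['image'][:,:,::-1]); return s
def load(f): return dict(np.load('pics/'+f+'.npz'))
def crop(f,u0,v0,u1,v1,k,out):
    im=load(f)['image'][v0:v1,u0:u1,::-1]; cv2.imwrite('pics/'+out+'.png',cv2.resize(im,None,fx=k,fy=k,interpolation=cv2.INTER_CUBIC))
def ray(s,u,v):
    K=s['intrinsics']; d=np.linalg.inv(K)@[u,v,1]; d=s['rotation']@np.array([d[0],-d[1],-d[2]]); return s['origin'],d
def atz(s,u,v,z):
    o,d=ray(s,u,v); return o+d*(z-o[2])/d[2]
def proj(s,p):
    c=s['rotation'].T@(np.array(p)-s['origin']); q=s['intrinsics']@[c[0],-c[1],-c[2]]; return q[:2]/q[2]
E
python3 - <<'E'
from h import *
np.set_printoptions(precision=4,suppress=True)
for n in('scene','side','wrist'):
    s=snap(n,n+'0'); print(n,s['origin'],s['rotation'].tolist(),s['intrinsics'].tolist(),[k for k in s])
print(robot.state())
E
```

```text
scene [1.0093 0.62   0.8151] [0.2950672995973024, 0.12524836140063553, 0.37241817338238337, 0.8709493904982888] [[375.43650684978405, 0.0, 251.78466844764185], [0.0, 375.43650684978405, 187.99451578917117], [0.0, 0.0, 1.0]] ['image', 'intrinsics', 'origin', 'rotation']
side [ 0.1958 -0.8424  0.9776] [0.9017198773399507, 0.38300684481009445, -0.06910233470409938, -0.18823359683404844] [[369.3474186763923, 0.0, 254.18344219905447], [0.0, 369.3474186763923, 198.30107840013946], [0.0, 0.0, 1.0]] ['image', 'intrinsics', 'origin', 'rotation']
wrist [0.6254 0.0772 0.3836] [0.9899302062488217, -0.141554127023679, 0.0007847468697591622, -7.1470290403568616e-06] [[295.2906998621752, 0.0, 254.94510826089459], [0.0, 295.2906998621752, 194.4527298675295], [0.0, 0.0, 1.0]] ['image', 'intrinsics', 'origin', 'rotation']
{'t': 0.15, 'q': array([-0.0682,  0.4117, -0.0127,  1.5968,  0.0056,  1.1343, -0.0822]), 'joint_vel': array([ 0.0014,  0.0002, -0.0002, -0.0041, -0.0011,  0.0019,  0.0007]), 'tau': array([  0.0012, -58.8331,   0.6419, -29.129 ,  -0.0538,   0.0157,
         0.0001]), 'tcp_pos': array([ 0.6247, -0.0001,  0.244 ]), 'eef_rot': array([-0.4997,  0.5003, -0.5003,  0.4997]), 'wrist_force': array([ 0.0582, -0.3176, -0.3371]), 'torque': array([ 0.023 , -0.0069,  0.0319]), 'gripper_width': 0.08767378583772613}
```

```bash
python3 - <<'E'
s=open('h.py').read()
s=s.replace("def ray(s,u,v):\n","def M(q): return R.from_quat(np.array(q)[[1,2,3,0]]).as_matrix()\ndef ray(s,u,v):\n").replace("s['rotation']@","M(s['rotation'])@").replace("s['rotation'].T","M(s['rotation']).T")
open('h.py','w').write(s)
E
python3 - <<'E'
from h import *
print(M(robot.state()['eef_rot']).round(3))
for n in('scene0','side0','wrist0'): print(M(load(n)['rotation']).round(3))
E
```

```text
[[ 0.    -0.001  1.   ]
 [-1.    -0.     0.   ]
 [ 0.    -1.    -0.001]]
[[-0.794 -0.421  0.438]
 [ 0.607 -0.548  0.575]
 [-0.002  0.723  0.691]]
[[ 0.92   0.287 -0.269]
 [-0.392  0.636 -0.665]
 [-0.02   0.717  0.697]]
[[ 1.    -0.     0.002]
 [-0.     0.96   0.28 ]
 [-0.002 -0.28   0.96 ]]
```

View pics/scene0.png

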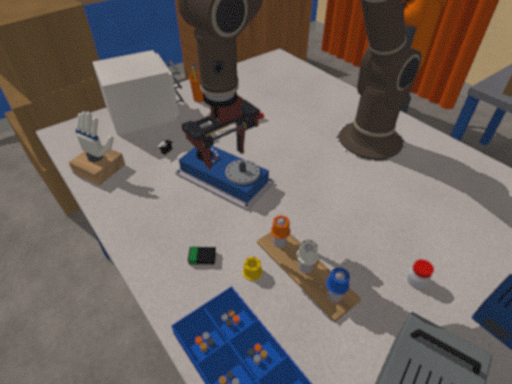

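View pics/side0.png

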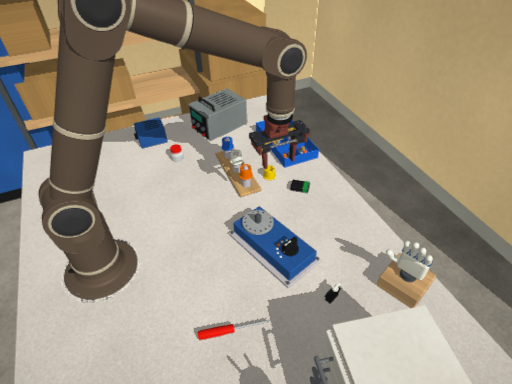

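View pics/wrist0.png

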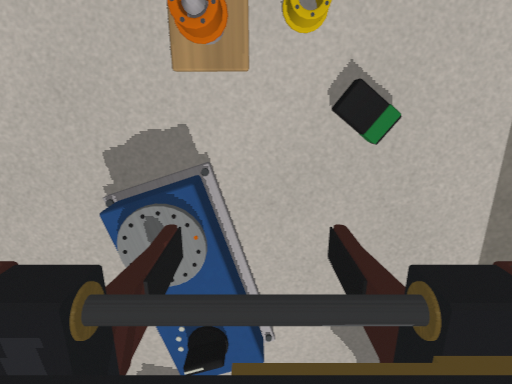

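The scene picture shows an orange coupling on the stand at (281,230), white at (307,252) and blue at (339,283). A yellow lookalike stands on the bench at (253,268), and an orange bottle is behind the arm at (196,85). The one I want is the orange one on the stand post: scene (281,230), side (246,172), wrist (197,15). I'll check it in close crops.

```bash
python3 - <<'E'
from h import *
crop('scene0',170,130,370,330,4,'c1')
crop('side0',200,130,330,290,5,'c2')
crop('wrist0',90,0,290,384,2,'c3')
s=load('side0');c=load('scene0');w=load('wrist0')
print('orange top guess')
for sh,u,v in((c,281,220),(s,246,167),(w,197,5)): print(atz(sh,u,v,.10).round(3))
E
```

```text
orange top guess
[0.569 0.163 0.1  ]
[0.572 0.161 0.1  ]
[0.576 0.161 0.1  ]
```

View pics/c1.png

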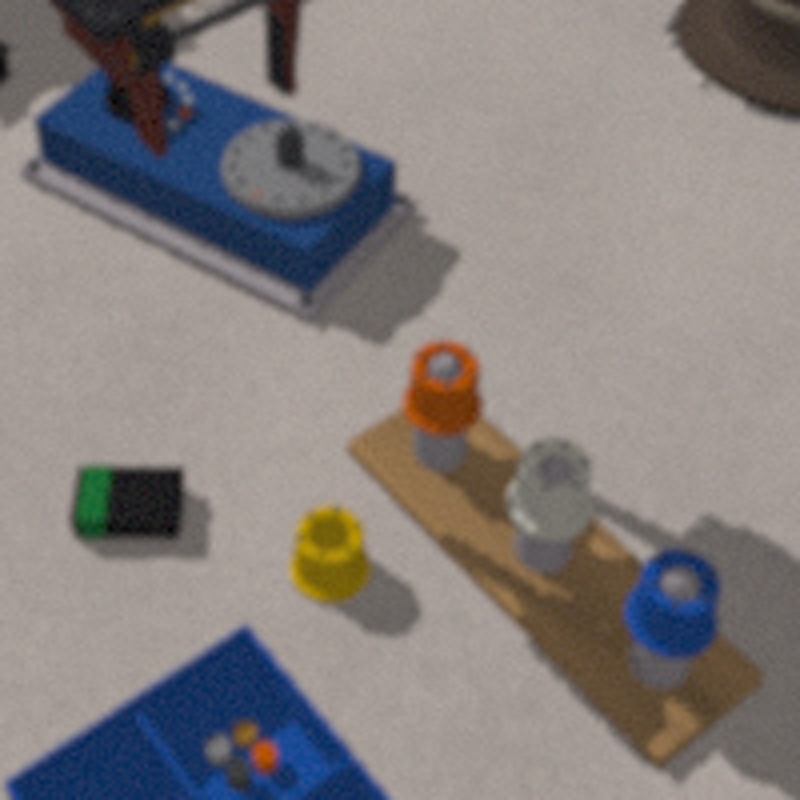

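View pics/c2.png

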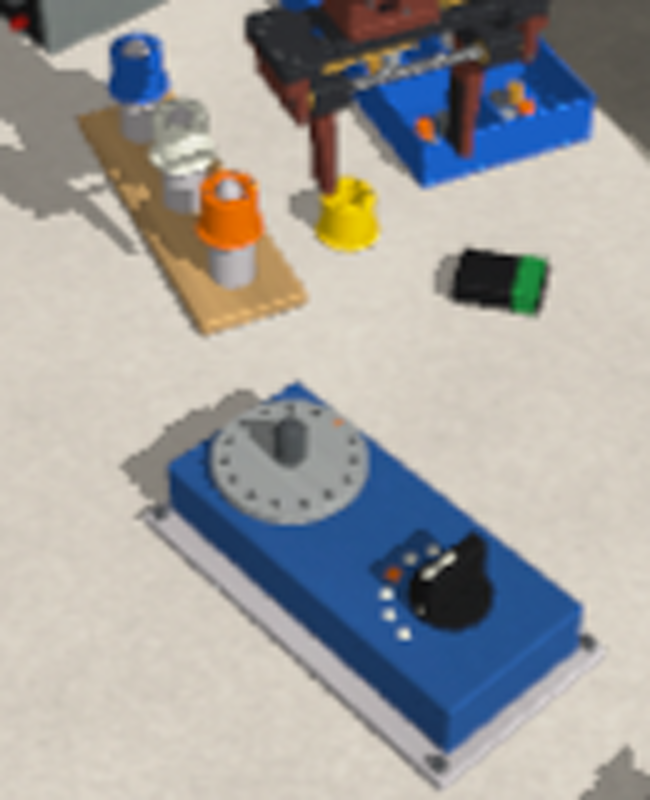

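View pics/c3.png

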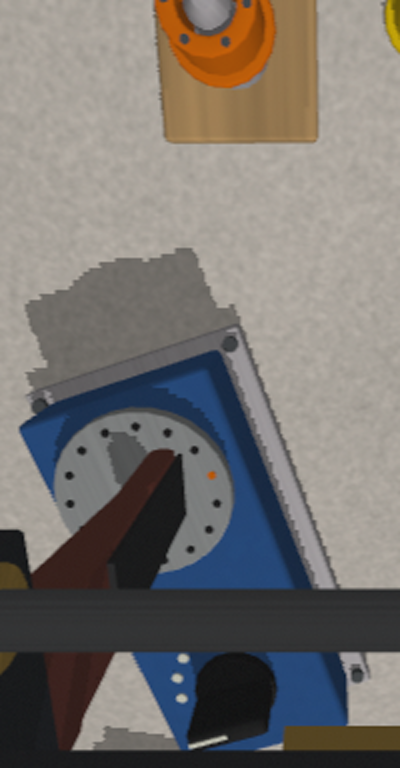

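```bash
python3 -m crank '[1,-0.016,0,-0.005,0, 1,-0.016,0,-0.005,0, 1,-0.016,0,-0.005,0, 1,-0.016,0,-0.005,0, 1,-0.016,0,-0.005,0, 1,-0.016,0,-0.005,0, 1,-0.016,0,-0.005,0, 1,-0.016,0,-0.006,0, 1,-0.016,0,-0.006,0, 1,-0.016,0,-0.006,0]'
python3 - <<'E'
from h import *
for n in('scene','side','wrist'): snap(n,n+'1')
st=robot.state(); print(st['t'],st['tcp_pos'],M(st['eef_rot']).round(3).tolist())
w=load('wrist1'); print(proj(w,[.572,.161,.1]),w['origin'])
crop('side1',200,170,330,290,6,'c4')
E
```

```text
t: 0.98
tcp_pos: [0.5693, 0.1603, 0.24]
eef_rot: [0.495, -0.501, 0.503, -0.502]
wrist_force: [-0.4, -0.6, 0.2]
gripper_width: 0.0879
1.1333 [0.56923537 0.16082832 0.24010894] [[-0.007, -0.007, 1.0], [-1.0, -0.004, -0.007], [0.004, -1.0, -0.007]]
[259.14357201 191.74541864] [0.5704799  0.24066819 0.37952898]
```

View pics/wrist1.png

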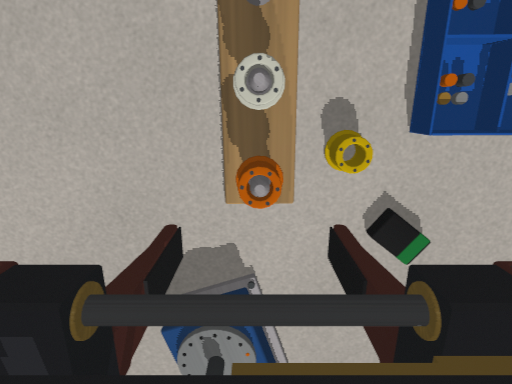

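View pics/scene1.png

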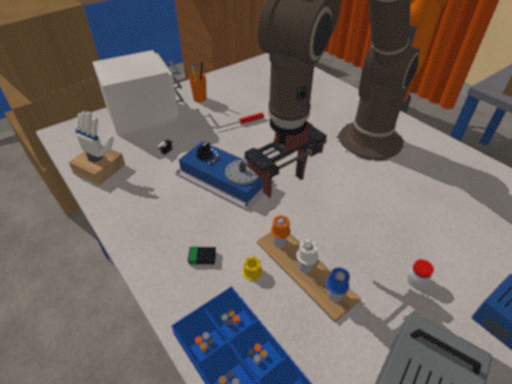

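View pics/c4.png

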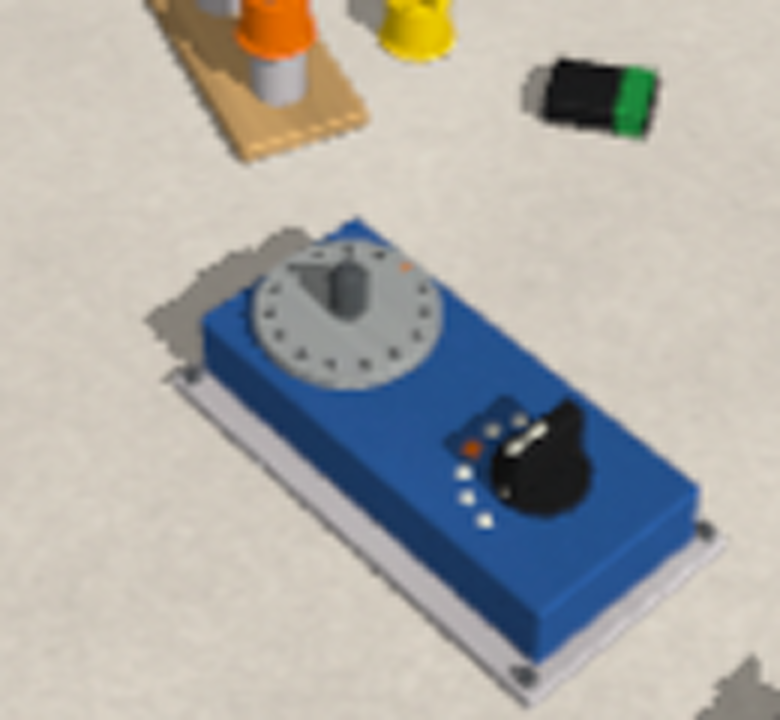

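```bash
python3 - <<'E'
from h import *
im=load('wrist1')['image'].astype(int); r,g,b=im[...,0],im[...,1],im[...,2]
crop('wrist1',220,140,300,220,8,'c5')
crop('side1',220,140,270,200,10,'c6')
crop('scene1',260,205,310,265,10,'c7')
E
```

```text
(no output)
```

View pics/c5.png

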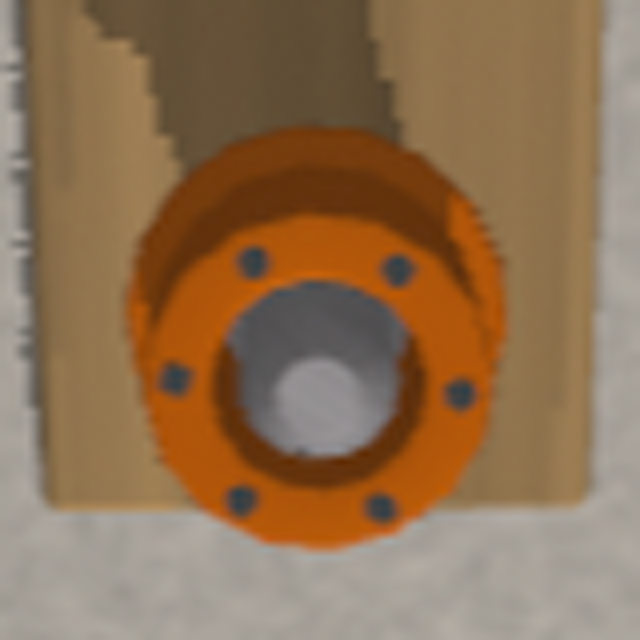

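View pics/c6.png

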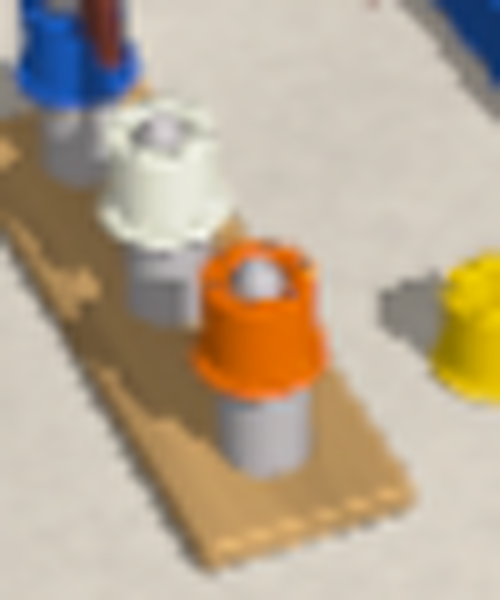

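View pics/c7.png

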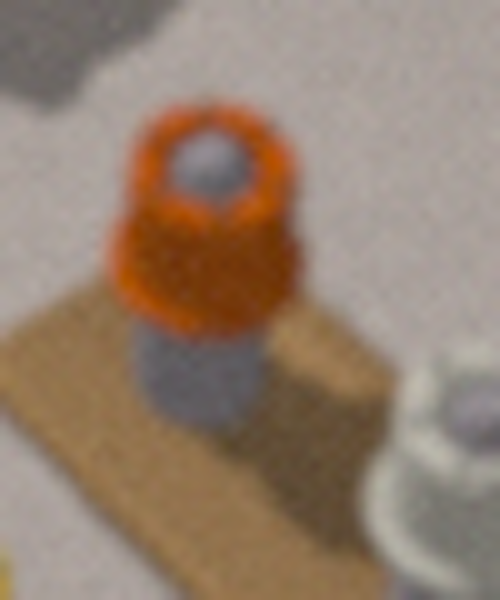

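The crops confirm it: a bright orange tube with flange on the stand's end post, seated on its shoulder. The top ring centre is at wrist (259.7,187.7), side (245.5,167.5) and scene (281.2,220.7).

```bash
python3 - <<'E'
from h import *
w,s,c=load('wrist1'),load('side1'),load('scene1')
for sh,u,v in((w,259.7,187.7),(s,245.3,167.5),(c,281.2,220.7)): print(atz(sh,u,v,.10).round(4))
# pin top z .105 in wrist
print(atz(w,220+319/8-.5,140+390/8-.5,.105).round(4))
# white top, stand direction
print(atz(w,259,82,.10).round(4))
st=robot.state(); print(st['tcp_pos'])
# faceplate centre side1 arbor etc
for u,v,z in ((200+348/6,170+314/6,.072),(200+352/6,170+272/6,.104)): print(atz(s,u,v,z).round(4))
E
```

```text
[0.5725 0.1651 0.1   ]
[0.5687 0.1597 0.1   ]
[0.5699 0.1655 0.1   ]
[0.5722 0.1659 0.105 ]
[0.572  0.2622 0.1   ]
[0.56923537 0.16082832 0.24010894]
[ 0.512  -0.0885  0.072 ]
[ 0.5149 -0.0881  0.104 ]
```

```bash
python3 -m crank '[1,-0.001,0.01,0.001,0, 1,-0.001,0.01,0.001,0, 1,-0.001,0.01,0,0, 1,-0.001,0.01,0,0, 1,0,0.01,0.001,0, 1,0,0.01,0,0, 1,0,0.01,0,0, 1,0,0.01,0,0, 1,0,0.008,0,0, 1,0,0,0,0]'
python3 - <<'E'
from h import *
for n in('scene','side','wrist'): snap(n,n+'2')
st=robot.state(); print(st['t'],st['tcp_pos'],M(st['eef_rot']).round(3).tolist())
w=load('wrist2'); print(proj(w,[.571,.164,.1]),w['origin'])
crop('side2',190,90,320,200,6,'c8')
E
```

```text
t: 1.97
tcp_pos: [0.5726, 0.1571, 0.1397]
eef_rot: [0.492, -0.501, 0.504, -0.503]
wrist_force: [-0.6, 0.2, 0.0]
gripper_width: 0.0879
2.1167 [0.57378172 0.15764202 0.14207389] [[-0.014, -0.008, 1.0], [-1.0, -0.007, -0.014], [0.007, -1.0, -0.008]]
[250.8101775  220.13468316] [0.57636449 0.23573893 0.28051359]
```

View pics/wrist2.png

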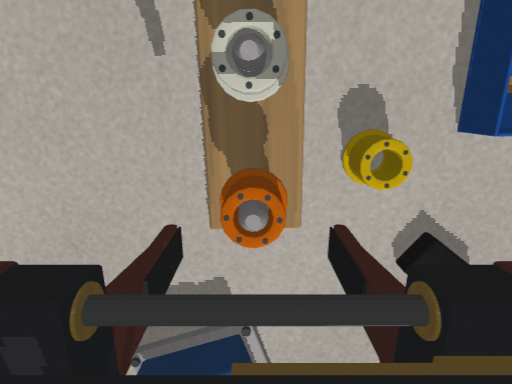

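View pics/c8.png

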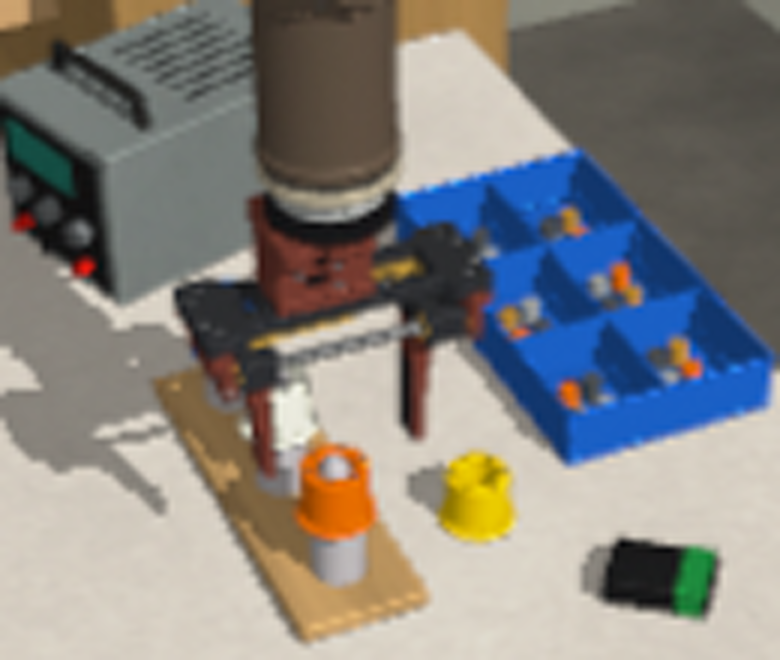

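```bash
python3 - <<'E'
from h import *
crop('wrist2',210,160,300,250,8,'c9')
w,s=load('wrist2'),load('side2')
print(atz(w,252.7,216.5,.1))
for i in range(4): st=robot.state(); print(st['t'],st['tcp_pos'],st['eef_rot'])
a=M(st['eef_rot']); tip=st['tcp_pos']+a[:,1]*.022
for k in(-.044,.044): p=tip+a[:,2]*k; print(proj(s,p), (proj(s,p)-[190,90])*6)
E
```

```text
[0.57228182 0.16653056 0.1       ]
2.1167 [0.57378172 0.15764202 0.14207389] [ 0.49262449 -0.50013047  0.50367579 -0.50348916]
2.1167 [0.57378172 0.15764202 0.14207389] [ 0.49262449 -0.50013047  0.50367579 -0.50348916]
2.1167 [0.57378172 0.15764202 0.14207389] [ 0.49262449 -0.50013047  0.50367579 -0.50348916]
2.1167 [0.57378172 0.15764202 0.14207389] [ 0.49262449 -0.50013047  0.50367579 -0.50348916]
[235.36026821 166.2484364 ] [272.16160926 457.49061838]
[257.54113121 160.3677409 ] [405.24678728 422.20644543]
```

View pics/c9.png

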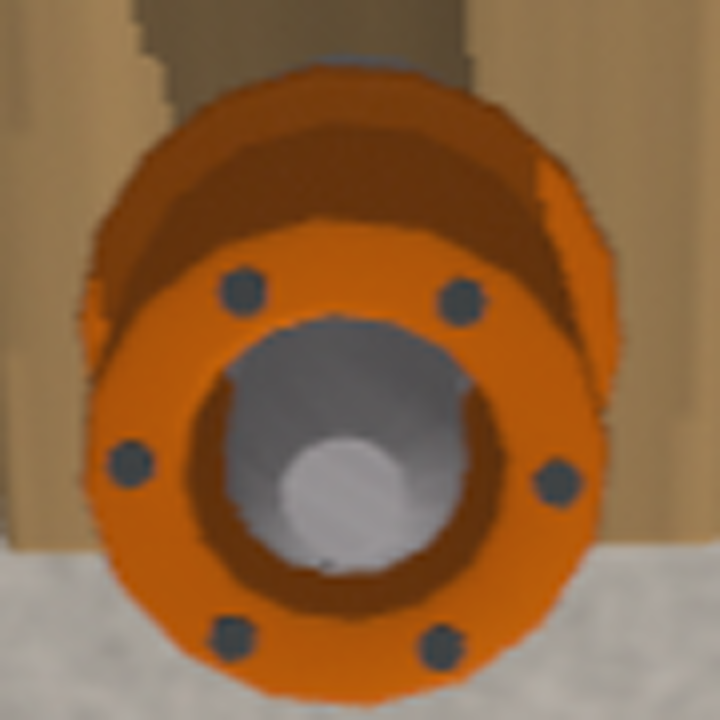

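```bash
python3 -m crank '[1,-0.004,0,0,0, 1,-0.004,0.006,0,0, 1,0,0.01,0,0, 1,0,0.01,0,0, 1,0,0.01,0,0, 1,0,0.008,0,0, 1,0,0.005,0,0, 1,0,0,0,0, 1,0,0,0,0, 1,0,0,0,0]'
python3 - <<'E'
from h import *
for n in('side','wrist'): snap(n,n+'3')
st=robot.state(); print(st['t'],st['tcp_pos'],M(st['eef_rot']).round(3).tolist())
crop('side3',210,130,280,200,8,'c10')
E
```

```text
t: 2.95
tcp_pos: [0.5743, 0.167, 0.089]
eef_rot: [-0.494, 0.5, -0.503, 0.504]
wrist_force: [0.6, -0.1, -0.1]
gripper_width: 0.0877
3.05 [0.57458162 0.16710468 0.08942571] [[-0.014, -0.005, 1.0], [-1.0, -0.006, -0.014], [0.006, -1.0, -0.004]]
```

View pics/wrist3.png

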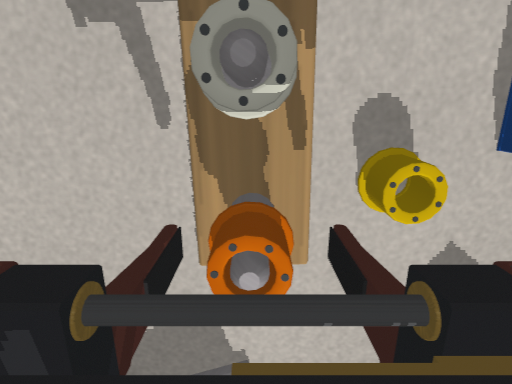

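View pics/c10.png

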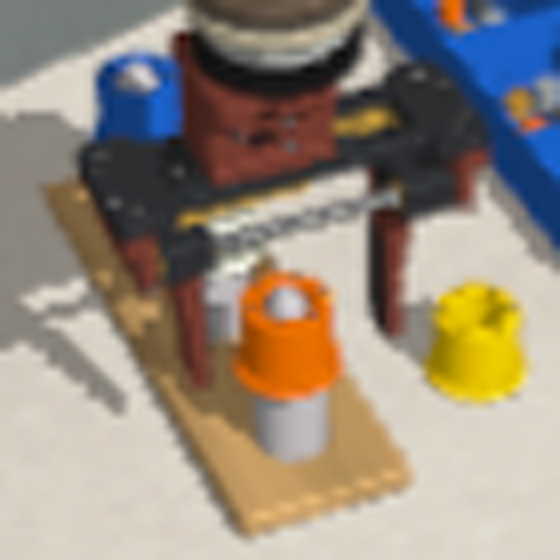

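```bash
python3 - <<'E'
from h import *
s=load('side3'); print(atz(s,246.4,174.2,.067), proj(s,[.572,.1655,.067]))
w=load('wrist3'); print(atz(w,250.3,268,.1))
# wrist: line of fingertips mid
print(proj(w,robot.state()['tcp_pos']))
E
```

```text
[0.57154635 0.15865631 0.067     ] [245.8299322 173.1028666]
[0.57282548 0.16914268 0.1       ]
[254.11094757 260.86104964]
```

```bash
python3 -m crank '[1,0,-0.003,0,0, 0,0,0,0,0, 0,0,0,0,0, 0,0,0,0,0, 0,0,0,0,0, 0,0,0,0,0, 0,0,0,0,0, 0,0,0,0,0, 0,0,0,0,0, 0,0,0,0,0]'
```

```text
t: 3.88
tcp_pos: [0.5748, 0.1674, 0.0949]
eef_rot: [-0.495, 0.499, -0.503, 0.504]
wrist_force: [0.1, -0.5, 0.6]
gripper_width: 0.0438
```

```bash
python3 -m crank '[0,0,-0.005,0,0, 0,0,-0.01,0,0, 0,0,-0.012,0,0, 0,0,-0.012,0,0, 0,0,-0.012,0,0, 0,0,-0.012,0,0, 0,0,-0.014,0,0, 0,0,-0.014,0,0, 0,0,-0.01,0,0, 0,0,0,0,0]'
python3 - <<'E'
from h import *
for n in('scene','side','wrist'): snap(n,n+'4')
st=robot.state(); print(st['t'],st['tcp_pos'],st['gripper_width'],M(st['eef_rot']).round(3).tolist())
crop('scene4',170,130,370,330,4,'c11')
E
```

```text
t: 4.72
tcp_pos: [0.5768, 0.1679, 0.2092]
eef_rot: [-0.496, 0.497, -0.502, 0.505]
wrist_force: [-0.1, -0.2, -0.6]
gripper_width: 0.0435
4.8667 [0.57543121 0.16746116 0.20590707] 0.043580676194231525 [[-0.014, -0.001, 1.0], [-1.0, -0.005, -0.014], [0.005, -1.0, -0.001]]
```

View pics/c11.png

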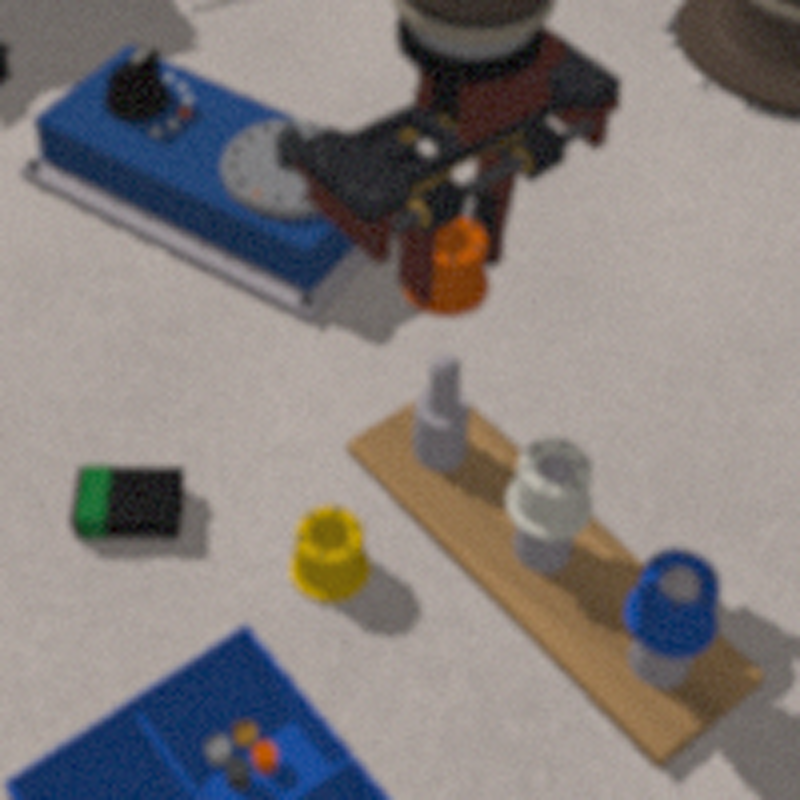

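View pics/wrist4.png

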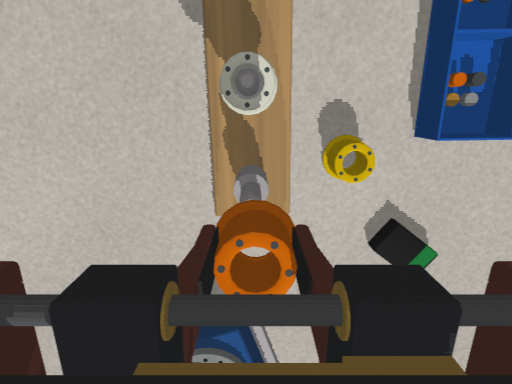

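```bash
python3 -m crank '[0,0.02,0,-0.002,0, 0,0.036,0,-0.005,0, 0,0.038,0,-0.005,0, 0,0.038,0,-0.005,0, 0,0.038,0,-0.005,0, 0,0.038,0,-0.005,0, 0,0.038,0,-0.005,0, 0,0.038,0,-0.005,0, 0,0.038,0,-0.005,0, 0,0.02,0,-0.005,0]'
python3 - <<'E'
from h import *
for n in('scene','side','wrist'): snap(n,n+'5')
st=robot.state(); print(st['t'],st['tcp_pos'],st['gripper_width'],M(st['eef_rot']).round(3).tolist())
E
```

```text
t: 5.7
tcp_pos: [0.5176, -0.1795, 0.1955]
eef_rot: [-0.495, 0.505, -0.504, 0.495]
wrist_force: [-0.8, -0.3, -0.9]
gripper_width: 0.0437
5.85 [ 0.51800454 -0.17656473  0.19537966] 0.04348358061037538 [[0.002, -0.019, 1.0], [-1.0, 0.0, 0.002], [-0.0, -1.0, -0.019]]
```

View pics/wrist5.png

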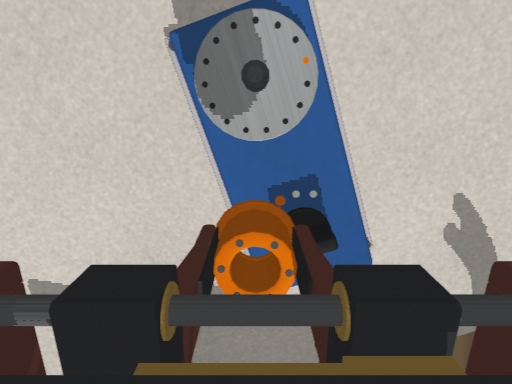

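View pics/scene5.png

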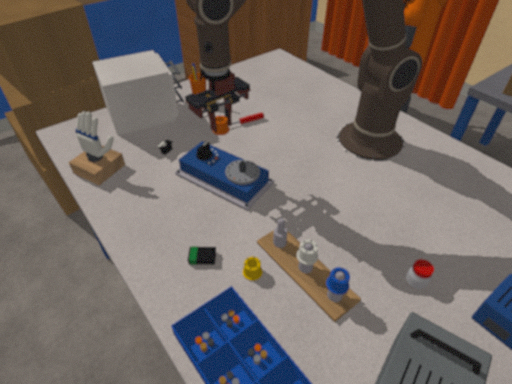

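```bash
python3 - <<'E'
from h import *
crop('wrist5',180,0,330,150,5,'c12')
crop('wrist5',230,160,380,310,5,'c13')
E
```

```text
(no output)
```

View pics/c12.png

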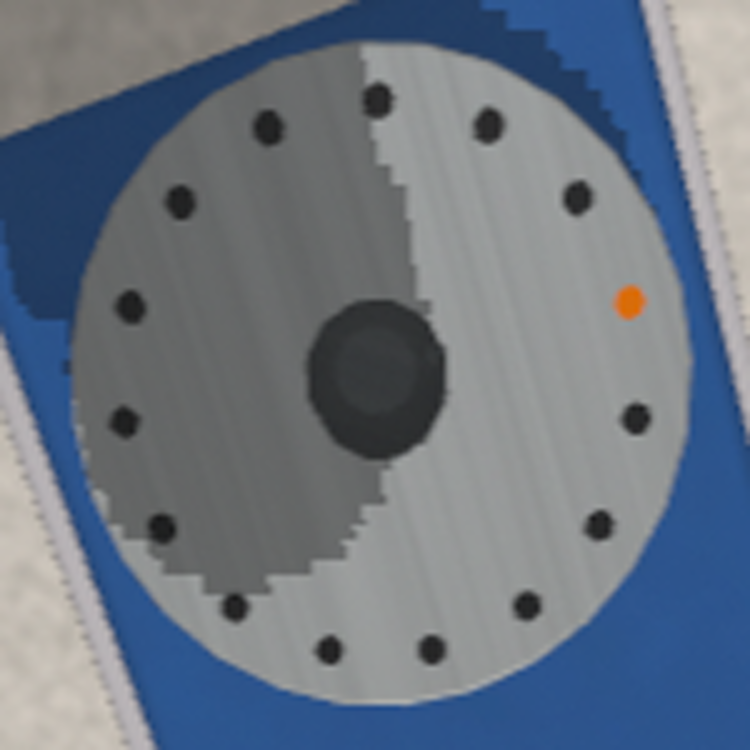

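View pics/c13.png

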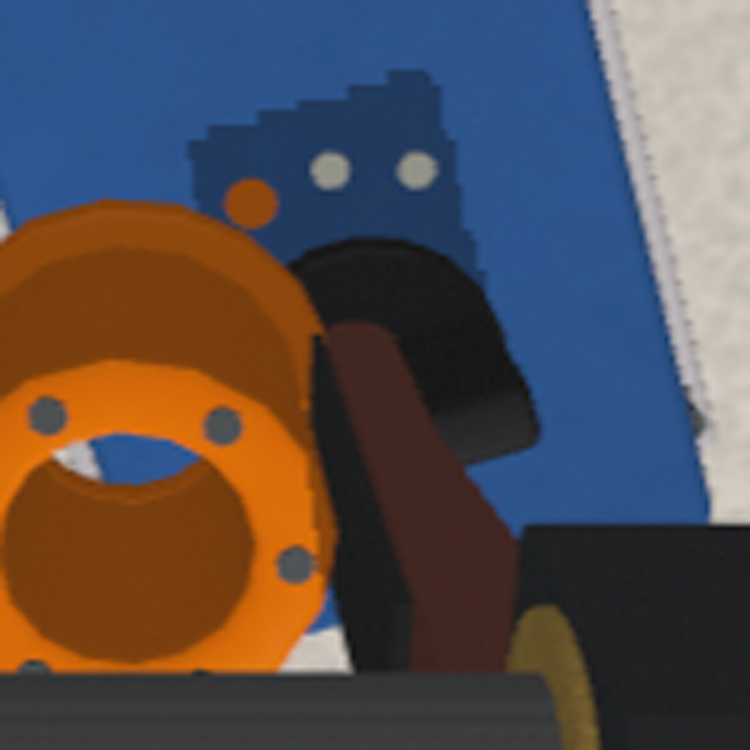

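```bash
python3 - <<'E'
from h import *
from scipy.optimize import least_squares
w=load('wrist5')
P=[(377,100),(489,125),(578,198),(630,302),(636,418),(599,525),(527,605),(431,649),(329,649),(235,606),(162,528),(124,422),(131,306),(180,202),(268,127)]
Q=np.array([atz(w,180+(x+.5)/5-.5,(y+.5)/5-.5,.072)[:2] for x,y in P])
f=least_squares(lambda p:np.hypot(*(Q-p[:2]).T)-p[2],[.51,-.09,.04]); print('plate',f.x,np.abs(f.fun).max())
print('arbor top',atz(w,180+375.5/5-.5,371/5-.5,.104))
top=robot.state()['tcp_pos'][2]+.006
print('coupling', [atz(w,255.2,270,z).round(4) for z in(top-.003,top,top+.003)], robot.state()['tcp_pos'])
# right foot edge, z=.012
a=atz(w,230+590/5,160+0/5,.012);b=atz(w,230+712/5,160+520/5,.012);print('edge dir',np.degrees(np.arctan2(*(a-b)[[1,0]])))
for x,y in((250,203),(330,171),(417,170)): print('dot',atz(w,230+x/5,160+y/5,.06))
s=load('side1'); 
for x,y in((471,449),(493,430),(520,420),(464,472),(467,498),(485,520)): print('sdot',atz(s,200+x/6,170+y/6,.06).round(4))
E
```

```text
plate [ 0.51578031 -0.0782951   0.04297795] 0.00014439329357163883
arbor top [ 0.51571892 -0.07846431  0.104     ]
coupling [array([ 0.5178, -0.1833,  0.1984]), array([ 0.5178, -0.1816,  0.2014]), array([ 0.5179, -0.1798,  0.2044])] [ 0.51800454 -0.17656473  0.19537966]
edge dir 107.64201543611196
dot [ 0.5393265  -0.18908873  0.06      ]
dot [ 0.55463477 -0.18252947  0.06      ]
dot [ 0.57138886 -0.18226124  0.06      ]
sdot [ 0.5371 -0.1923  0.06  ]
sdot [ 0.5532 -0.1855  0.06  ]
sdot [ 0.5693 -0.1853  0.06  ]
sdot [ 0.5271 -0.2045  0.06  ]
sdot [ 0.5212 -0.2203  0.06  ]
sdot [ 0.5235 -0.2366  0.06  ]
```

```bash
python3 -m crank '[0,-0.02,0,0,0, 0,-0.03,0,0,0, 0,-0.03,0.01,0,0, 0,-0.02,0.01,-0.001,0, 0,-0.003,0.01,-0.001,0, 0,0,0.01,0,0, 0,0,0.004,0,0, 0,0,0,0,0, 0,0,0,0,0, 0,0,0,0,0]'
python3 - <<'E'
from h import *
for n in('scene','side','wrist'): snap(n,n+'6')
st=robot.state(); print(st['t'],st['tcp_pos'],st['gripper_width'],M(st['eef_rot']).round(3).tolist())
crop('scene6',200,110,300,210,7,'c14')
crop('side6',210,160,310,260,7,'c15')
E
```

```text
t: 6.68
tcp_pos: [0.5136, -0.063, 0.1444]
eef_rot: [-0.496, 0.508, -0.505, 0.491]
wrist_force: [-0.2, -0.7, -0.5]
gripper_width: 0.0435
6.8333 [ 0.51384182 -0.06286721  0.14482843] 0.04354812124021292 [[0.008, -0.025, 1.0], [-1.0, 0.003, 0.008], [-0.003, -1.0, -0.025]]
```

View pics/c14.png

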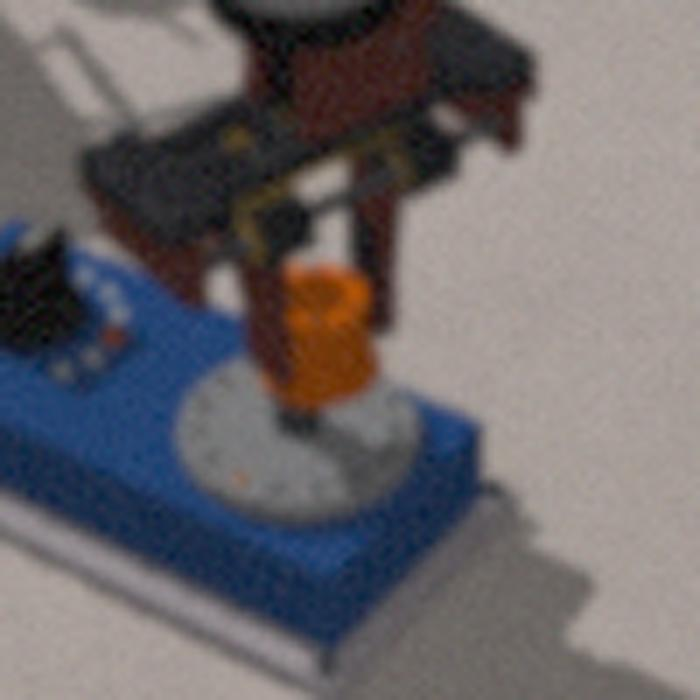

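View pics/c15.png

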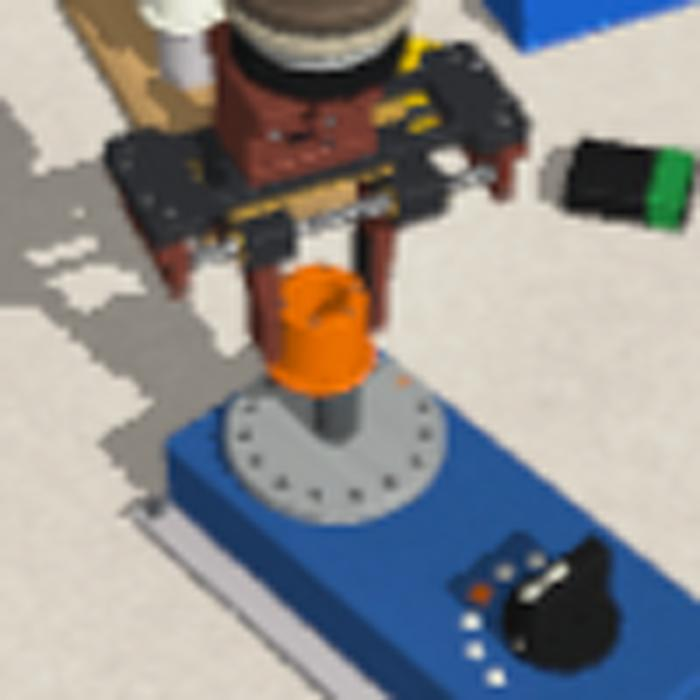

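View pics/wrist6.png

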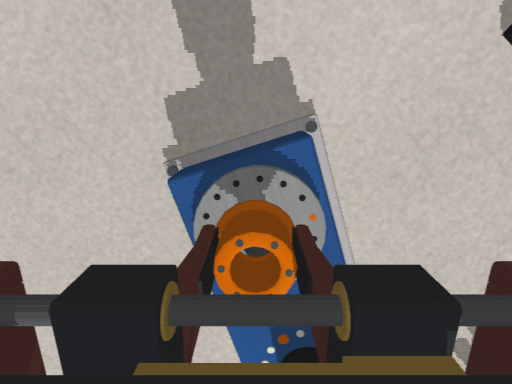

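```bash
python3 - <<'E'
from h import *
crop('wrist6',180,150,340,310,5,'c16')
w=load('wrist6'); print(M(w['rotation']).round(3).tolist(), w['origin'])
E
```

```text
[[1.0, -0.015, 0.022], [0.008, 0.961, 0.277], [-0.025, -0.277, 0.961]] [0.51734554 0.01369848 0.2846663 ]
```

View pics/c16.png

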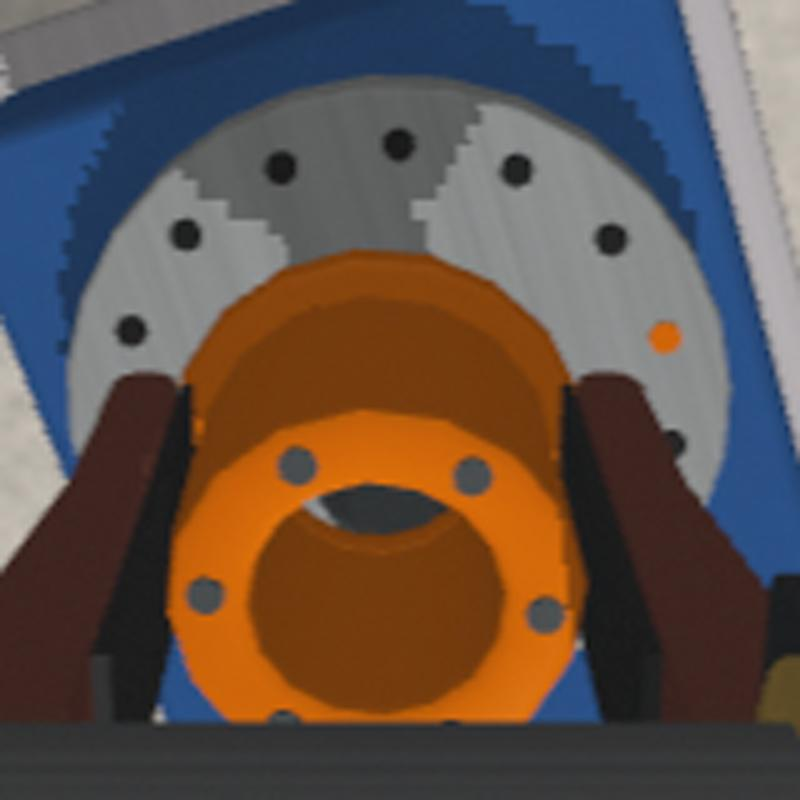

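```bash
python3 - <<'E'
from h import *
from scipy.optimize import least_squares
w=load('wrist6')
g=lambda x,y,z: atz(w,180+(x+.5)/5-.5,150+(y+.5)/5-.5,z)
Q=np.array([g(x,y,.072)[:2] for x,y in((131,330),(186,235),(281,168),(398,144),(516,170),(611,239),(666,338),(675,444))])
f=least_squares(lambda p:np.hypot(*(Q-p).T)-.043,[.51,-.08]); print('plate',f.x,f.fun)
T=robot.state()['tcp_pos'][2]
for z in(T+.004,T+.007,T+.01):
  c=g(375.5,602,z); r=[np.linalg.norm(g(x,y,z)-c).round(4) for x,y in((205,595),(545,615),(298,466),(472,476))]; d=g(504,598,z)-g(249,598,z); print(z,c,r,'bore',d[0])
E
```

```text
plate [ 0.51596817 -0.07839221] [ 2.18679682e-04  8.26589481e-05  3.29657802e-05  8.31092184e-05
 -8.18999474e-05 -1.28938355e-04 -8.03707036e-05  4.90961197e-04]
0.148828431392434 [ 0.51443742 -0.06616637  0.14882843] [np.float64(0.0177), np.float64(0.0176), np.float64(0.0171), np.float64(0.0174)] bore 0.0263524262132242
0.15182843139243402 [ 0.51450165 -0.06440254  0.15182843] [np.float64(0.0173), np.float64(0.0172), np.float64(0.0168), np.float64(0.017)] bore 0.02577042887793557
0.15482843139243402 [ 0.51456588 -0.06263872  0.15482843] [np.float64(0.0169), np.float64(0.0168), np.float64(0.0164), np.float64(0.0166)] bore 0.025188431542646827
```

```bash
python3 -m crank '[0,0.004,0,0.001,0, 0,0.004,0,0.001,0, 0,0.005,0,0,0, 0,0,0,0,0, 0,0,0,0,0, 0,0,0,0,0, 0,0,0,0,0, 0,0,0,0,0, 0,0,0,0,0, 0,0,0,0,0]'
python3 - <<'E'
from h import *
for n in('scene','side','wrist'): snap(n,n+'7')
st=robot.state(); print(st['t'],st['tcp_pos'],st['gripper_width'],M(st['eef_rot']).round(3).tolist())
crop('scene7',200,110,300,210,7,'c14')
crop('side7',210,160,310,260,7,'c15')
crop('wrist7',180,150,340,310,5,'c16')
E
```

```text
t: 7.67
tcp_pos: [0.5169, -0.079, 0.1461]
eef_rot: [-0.497, 0.506, -0.505, 0.492]
wrist_force: [-0.1, 0.8, -0.2]
gripper_width: 0.0438
7.8167 [ 0.51692443 -0.07909367  0.14612128] 0.04345422186698107 [[0.006, -0.022, 1.0], [-1.0, 0.003, 0.006], [-0.003, -1.0, -0.022]]
```

View pics/c14.png

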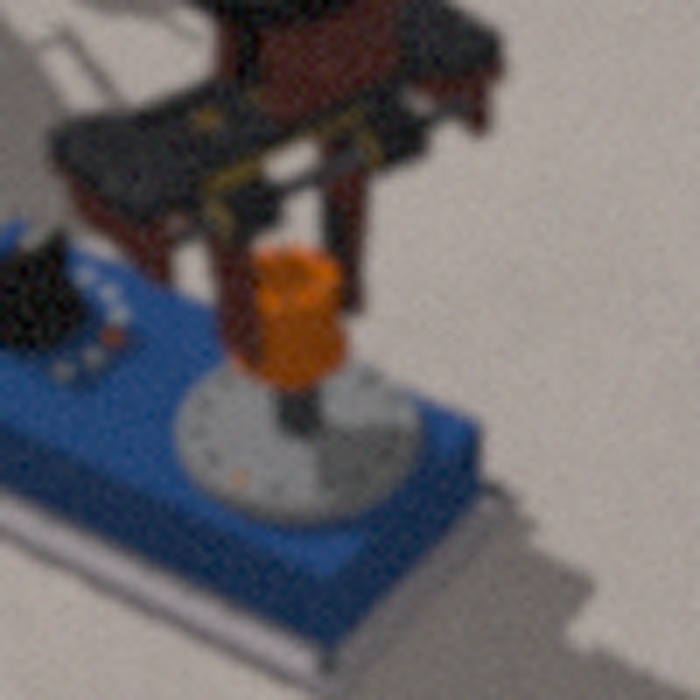

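View pics/c15.png

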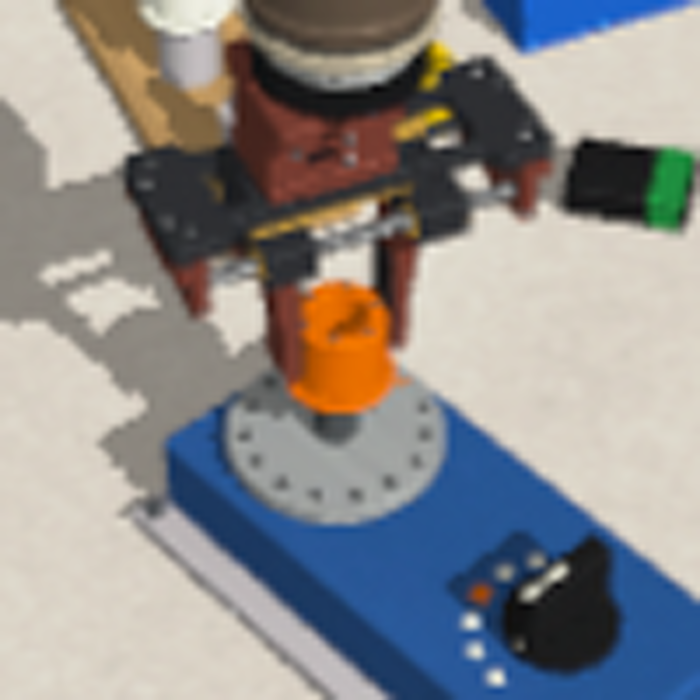

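View pics/c16.png

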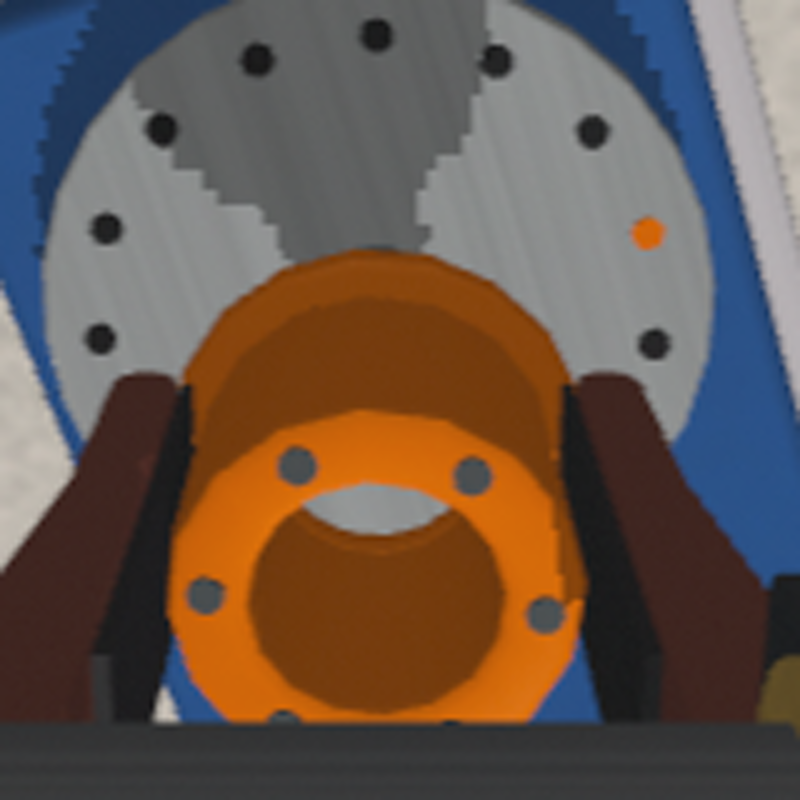

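```bash
python3 - <<'E'
from h import *
from scipy.optimize import least_squares
w=load('wrist7')
g=lambda x,y,z: atz(w,180+(x+.5)/5-.5,150+(y+.5)/5-.5,z)
Q=np.array([g(x,y,.072)[:2] for x,y in((106,228),(162,129),(257,61),(376,36),(496,62),(592,132),(648,234),(654,345),(100,339))])
f=least_squares(lambda p:np.hypot(*(Q-p).T)-.043,[.51,-.08]); print('plate',f.x,np.abs(f.fun).max())
T=robot.state()['tcp_pos'][2]
for z in(T+.004,T+.006): print(g(375.5,602,z))
s,c=load('side7'),load('scene7')
# flange bottom centre/ top centre, silhouettes
b=T-.034
print('side: coupling top',atz(s,210+346/7,160+310/7,b+.04),' arbor base',atz(s,210+338/7,160+438/7-1,.072), 'plate',atz(s,210+334/7,160+432/7,.072))
print('scene: coupling top',atz(c,200+296/7,110+272/7,b+.04),'plate',atz(c,200+299/7,110+436/7,.072))
E
```

```text
plate [ 0.51573973 -0.07852482] 0.000139461726427266
[ 0.5175072  -0.08217108  0.15012128]
[ 0.51754723 -0.08099426  0.15212128]
side: coupling top [ 0.51864103 -0.08695897  0.15212128]  arbor base [ 0.5141727  -0.08582172  0.072     ] plate [ 0.5121969  -0.08563287  0.072     ]
scene: coupling top [ 0.51233509 -0.07678261  0.15212128] plate [ 0.5187706  -0.06845221  0.072     ]
```

```bash
python3 -m crank '[0,-0.002,0,0,0, 0,0,0,0,0, 0,0,0,0,0, 0,0,0.004,0,0, 0,0,0.004,0,0, 0,0,0.004,0,0, 0,0,0.004,0,0, 0,0,0.003,0,0, 0,0,0,0,0, 0,0,0,0,0]'
python3 - <<'E'
from h import *
for n in('scene','side','wrist'): snap(n,n+'8')
st=robot.state(); print(st['t'],st['tcp_pos'],st['wrist_force'],st['torque'],M(st['eef_rot']).round(3).tolist())
a=cv2.resize(load('scene8')['image'][110:200,200:300,::-1],None,fx=4,fy=4,interpolation=3)
b=cv2.resize(load('side8')['image'][170:260,210:310,::-1],None,fx=4,fy=4,interpolation=3)
cv2.imwrite('pics/c17.png',np.hstack([a,b])); crop('wrist8',180,150,340,310,5,'c18')
E
```

```text
t: 8.65
tcp_pos: [0.516, -0.0766, 0.1244]
eef_rot: [-0.496, 0.507, -0.505, 0.492]
wrist_force: [-0.4, -0.4, -0.2]
gripper_width: 0.0434
8.8 [ 0.51622117 -0.07658487  0.12474721] [-0.58154039 -0.24774171 -0.67429665] [-0.02579955  0.00300032 -0.04803933] [[0.006, -0.023, 1.0], [-1.0, 0.003, 0.006], [-0.003, -1.0, -0.023]]
```

View pics/c17.png

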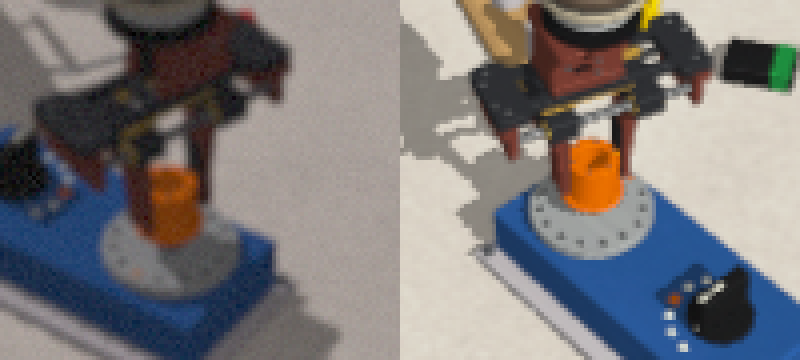

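View pics/c18.png

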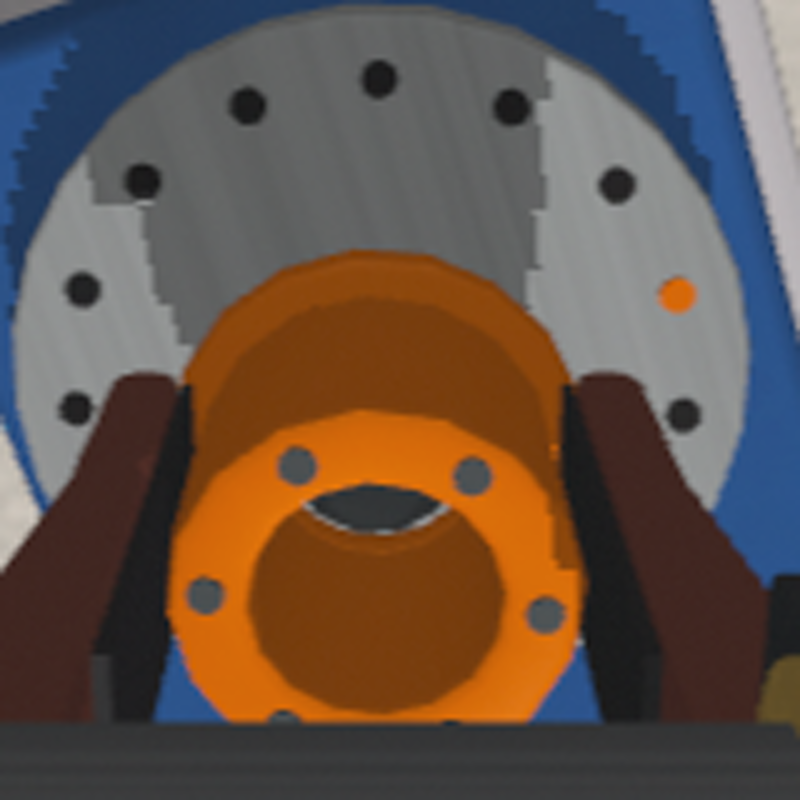

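The arbor now fills the visible part of the bore symmetrically at c18 (376,508), and the wrist force is near zero. I'm carrying on down.

```bash
python3 -m crank '[0,0,0.003,0,0, 0,0,0.003,0,0, 0,0,0.003,0,0, 0,0,0.003,0,0, 0,0,0.001,0,0, 0,0,0.001,0,0, 0,0,0,0,0, 0,0,0,0,0, 0,0,0,0,0, 0,0,0,0,0]'
python3 - <<'E'
from h import *
st=robot.state(); print(st['t'],st['tcp_pos'],st['wrist_force'],st['torque'],M(st['eef_rot']).round(3).tolist())
E
```

```text
t: 9.63
tcp_pos: [0.5163, -0.0765, 0.1097]
eef_rot: [-0.497, 0.506, -0.505, 0.492]
wrist_force: [-0.4, -0.5, -0.6]
gripper_width: 0.0436
9.6333 [ 0.51626335 -0.0765488   0.10969122] [-0.38676337 -0.46436637 -0.60711121] [-0.00825338 -0.07141124 -0.0060521 ] [[0.006, -0.022, 1.0], [-1.0, 0.003, 0.006], [-0.003, -1.0, -0.022]]
```

```bash
python3 -m crank '[0,0,0.001,0,0, 0,0,0.001,0,0, 0,0,0.001,0,0, 0,0,0,0,0, 0,0,0,0,0, 0,0,0,0,0, 0,0,0,0,0, 0,0,0,0,0, 0,0,0,0,0, 0,0,0,0,0]'
python3 - <<'E'
from h import *
snap('side','side9');snap('wrist','wrist9')
st=robot.state(); print(st['t'],st['tcp_pos'],st['wrist_force'],st['torque'])
a=cv2.resize(load('side9')['image'][170:260,210:310,::-1],None,fx=4,fy=4,interpolation=3)
b=cv2.resize(load('wrist9')['image'][150:310,180:340,::-1],(360,360),interpolation=3)
cv2.imwrite('pics/c19.png',np.hstack([a,b]))
E
```

```text
t: 10.47
tcp_pos: [0.5166, -0.0766, 0.1073]
eef_rot: [-0.497, 0.506, -0.504, 0.493]
wrist_force: [-0.2, 0.3, 0.9]
gripper_width: 0.0435
10.5667 [ 0.5165749  -0.07659162  0.107276  ] [-0.90479807  0.74981499  0.4614182 ] [-0.01291823  0.07225877 -0.05723918]
```

View pics/c19.png

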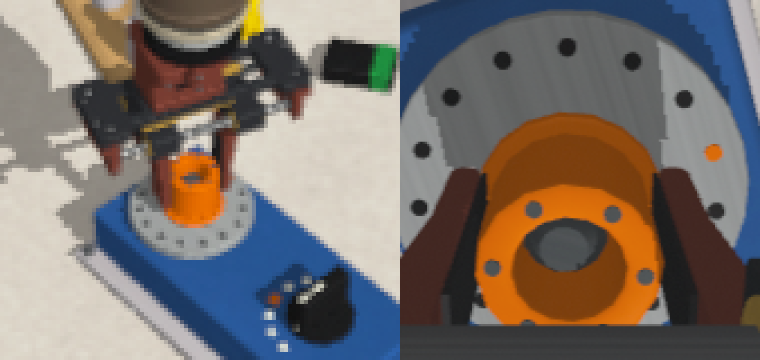

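```bash
python3 -m crank '[0,0,0.001,0,0, 0,0,0.001,0,0, 0,0,0,0,0, 0,0,0,0,0, 0,0,0,0,0, 0,0,0,0,0, 0,0,0,0,0, 0,0,0,0,0, 0,0,0,0,0, 0,0,0,0,0]'
```

```text
t: 11.4
tcp_pos: [0.5168, -0.0765, 0.1072]
eef_rot: [-0.497, 0.506, -0.504, 0.493]
wrist_force: [-0.4, -0.1, 1.1]
gripper_width: 0.0436
```

```bash
python3 -m crank '[0.7,0,0,0,0, 1,0,0,0,0, 1,0,0,0,0, 1,0,0,0,0, 1,0,0,0,0, 1,0,0,0,0, 1,0,-0.004,0,0, 1,0,-0.004,0,0, 1,0,-0.004,0,0, 1,0,-0.004,0,0]'
python3 - <<'E'
from h import *
for n in('scene','side','wrist'): snap(n,n+'10')
st=robot.state(); print(st['t'],st['tcp_pos'],st['wrist_force'],st['gripper_width'])
a=cv2.resize(load('side10')['image'][170:260,210:310,::-1],None,fx=4,fy=4,interpolation=3)
b=cv2.resize(load('wrist10')['image'][150:310,180:340,::-1],(360,360),interpolation=3)
cv2.imwrite('pics/c20.png',np.hstack([a,b]))
E
```

```text
t: 12.23
tcp_pos: [0.5166, -0.0765, 0.1235]
eef_rot: [-0.497, 0.506, -0.505, 0.492]
wrist_force: [-0.0, -0.2, -0.4]
gripper_width: 0.0876
12.3833 [ 0.51694516 -0.07652582  0.12355756] [ 0.33023642  0.12485087 -0.34411465] 0.08798555827266064
```

View pics/c20.png

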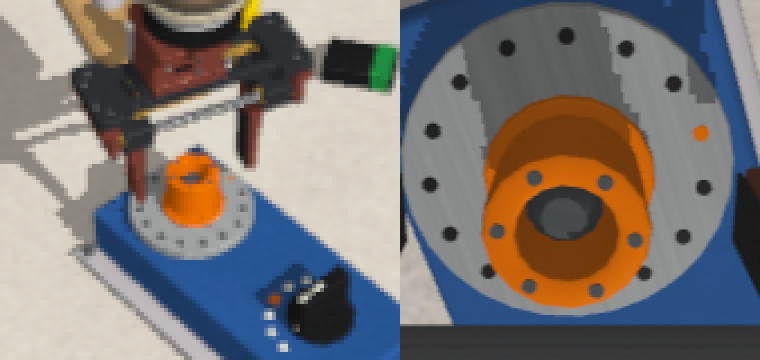

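The coupling is seated and released: the arbor is centred in the bore at c20 (565,215), and the plate's dots haven't moved. Next I rise and go look at the knob.

```bash
python3 -m crank '[1,0,-0.02,0,0, 1,0,-0.025,0,0, 1,0,-0.025,0,0, 1,0.02,-0.015,0.002,0, 1,0.036,0,0.008,0, 1,0.038,0,0.008,0, 1,0.038,0,0.008,0, 1,0.038,0,0.008,0, 1,0.036,0,0.006,0, 1,0.02,0,0,0]'
python3 - <<'E'
from h import *
for n in('scene','side','wrist'): snap(n,n+'11')
st=robot.state(); print(st['t'],st['tcp_pos'],st['q'],M(st['eef_rot']).round(3).tolist())
a=cv2.resize(load('side11')['image'][170:260,210:310,::-1],None,fx=4,fy=4,interpolation=3)
b=cv2.resize(load('scene11')['image'][115:205,170:270,::-1],None,fx=4,fy=4,interpolation=3)
cv2.imwrite('pics/c21.png',np.hstack([a,b]))
E
```

```text
t: 13.22
tcp_pos: [0.5634, -0.3032, 0.2108]
eef_rot: [-0.502, 0.509, -0.501, 0.488]
wrist_force: [-0.7, 0.3, -0.3]
gripper_width: 0.0877
13.3667 [ 0.56256753 -0.30082988  0.21032708] [ 0.35065733  0.47306602  0.08933984  1.58842875 -0.04146558  1.10398945
  0.47092252] [[0.021, -0.021, 1.0], [-1.0, 0.006, 0.021], [-0.006, -1.0, -0.021]]
```

View pics/wrist11.png

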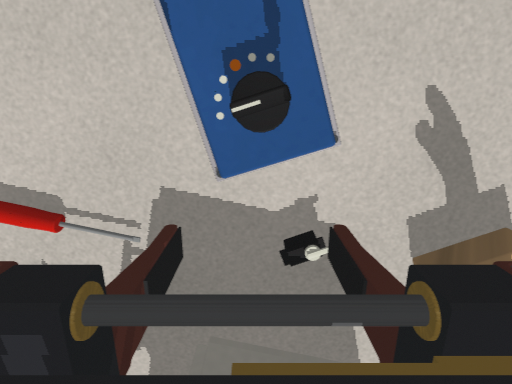

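View pics/c21.png

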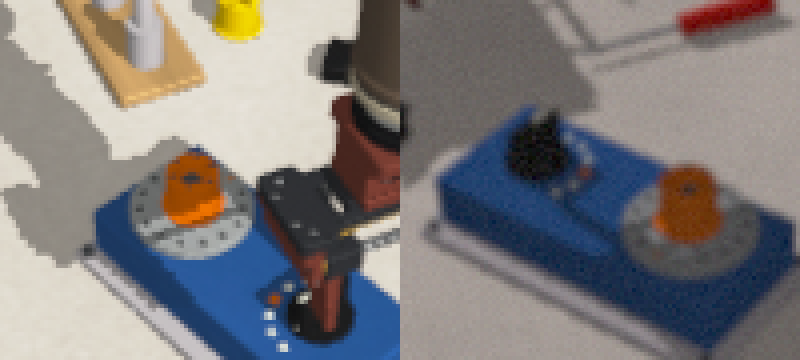

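```bash
python3 - <<'E'
from h import *
crop('wrist11',200,40,310,150,7,'c22')
E
```

```text
(no output)
```

View pics/c22.png

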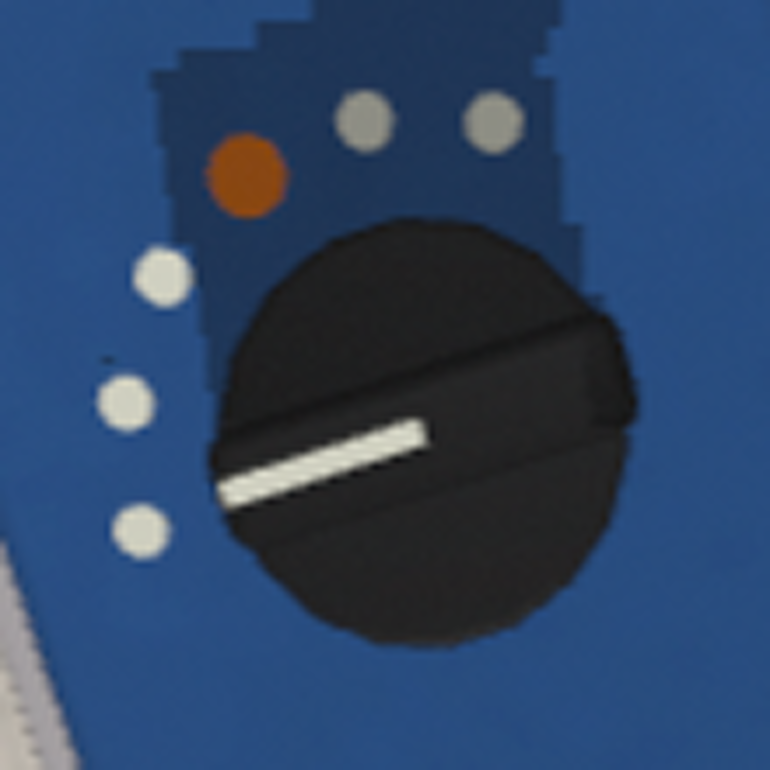

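```bash
python3 - <<'E'
from h import *
from scipy.optimize import least_squares
w=load('wrist11'); g=lambda x,y,z: atz(w,200+(x+.5)/7-.5,40+(y+.5)/7-.5,z)
a=g(423,433,.103);b=g(222,494,.103); d=b-a; th=np.degrees(np.arctan2(d[1],d[0])); print('pointer',th,a,b)
Q=np.array([g(x,y,.06)[:2] for x,y in((142,531),(126,403),(162,276),(247,175),(365,122),(494,123))])
f=least_squares(lambda p:np.hypot(*(Q-p[:2]).T)-p[2],[.56,-.22,.04]); print('knob c',f.x,np.abs(f.fun).max())
print('dot angles',np.degrees(np.arctan2(*(Q-f.x[:2]).T[::-1])))
print('disc',g(425,432,.07))
plate=np.array([.5158,-.0784]); u=plate-f.x[:2]; print('dist',np.hypot(*u),np.degrees(np.arctan2(u[1],u[0])))
st=robot.state(); A=M(st['eef_rot']); print('toolz',np.degrees(np.arctan2(A[1,2],A[0,2])), st['tcp_pos'])
E
```

```text
pointer -162.8114880592444 [ 0.56286847 -0.22109319  0.103     ] [ 0.53985153 -0.22821307  0.103     ]
knob c [ 0.5623836  -0.22069559  0.03980375] 0.00013782630621009262
dot angles [-161.37300463  174.49045727  150.19391264  125.90053761  101.80887159
   77.67463644]
disc [ 0.56293776 -0.22012847  0.07      ]
dist 0.14972664400536673 108.12700072832449
toolz 1.2169084097852592 [ 0.56256753 -0.30082988  0.21032708]
```

```bash
python3 -m crank '[1,0,0,0,-6, 1,0,0,0,-7, 1,0,0,0,-7, 1,0,0,0,-7, 1,0,0,0,-7, 1,0,0,0,-7, 1,0,0,0,-7, 1,0,0,0,-7, 1,0,0,0,-7, 1,0,0,0,-7]'
python3 -m crank '[1,0,0,0,-7, 1,0,0,0,-7, 1,0,0,0,-7, 1,0,0,0,-7, 1,0,0,0,-6, 1,0,0,0,-3, 1,0,0,0,0, 1,0,0,0,0, 1,0,0,0,0, 1,0,0,0,0]'
cat > w.py <<'E'
from h import *
def where(t=(.5625,-.2206)):
    st=robot.state(); A=M(st['eef_rot']); e=np.array([t[0],t[1],st['tcp_pos'][2]])-st['tcp_pos']
    print('t',st['t'],'tcp',st['tcp_pos'].round(4),'q7',st['q'][6].round(3),'F',st['wrist_force'].round(2),'T',st['torque'].round(3),'w',round(st['gripper_width'],4))
    print('tooly',A[:,1].round(3),'z ang',np.degrees(np.arctan2(A[1,2],A[0,2])).round(2),'to target in tool x,y,z',(A.T@e).round(4))
E
python3 -c "from w import *; where()"
```

```text
t: 14.2
tcp_pos: [0.5646, -0.2809, 0.2092]
eef_rot: [0.702, -0.695, 0.12, -0.102]
wrist_force: [0.5, -0.9, -0.7]
gripper_width: 0.088
t: 15.03
tcp_pos: [0.5663, -0.2621, 0.2099]
eef_rot: [0.704, -0.687, -0.12, 0.135]
wrist_force: [0.3, 0.1, 0.1]
gripper_width: 0.0883
t 15.0333 tcp [ 0.5663 -0.2621  0.2099] q7 2.158 F [0.31 0.14 0.11] T [ 0.119 -0.053 -0.02 ] w 0.0883
tooly [-0.025  0.02  -0.999] z ang 110.8 to target in tool x,y,z [0.0112 0.0009 0.0401]
```

```bash
python3 -m crank '[1,0.002,0,0.01,1, 1,0.003,0,0.01,1, 1,0.003,0,0.01,1, 1,0.003,0,0.01,0, 1,0,0.01,0,0, 1,0,0.01,0,0, 1,0,0.01,0,0, 1,0,0.01,0,0, 1,0,0,0,0, 1,0,0,0,0]'
python3 - <<'E'
from w import *
for n in('scene','wrist'): snap(n,n+'12')
where()
E
```

```text
t: 15.87
tcp_pos: [0.5616, -0.2186, 0.1651]
eef_rot: [0.707, -0.691, -0.098, 0.115]
wrist_force: [-0.5, 0.8, -1.0]
gripper_width: 0.0876
t 15.9667 tcp [ 0.5616 -0.2187  0.1656] q7 2.021 F [-0.28  0.68  0.34] T [ 0.14  -0.07   0.018] w 0.0877
tooly [-0.027  0.019 -0.999] z ang 107.31 to target in tool x,y,z [ 0.0003 -0.0001 -0.0021]
```

View pics/wrist12.png

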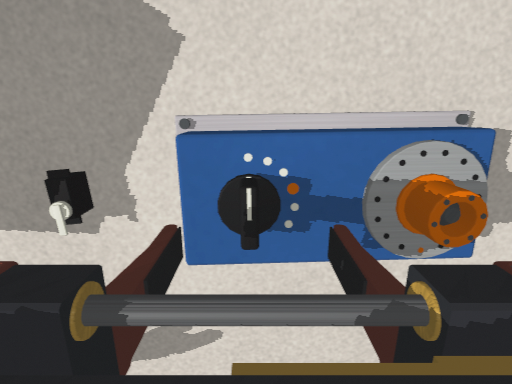

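```bash
python3 - <<'E'
from w import *
crop('wrist12',200,140,310,260,6,'c23')
E
```

```text
(no output)
```

View pics/c23.png

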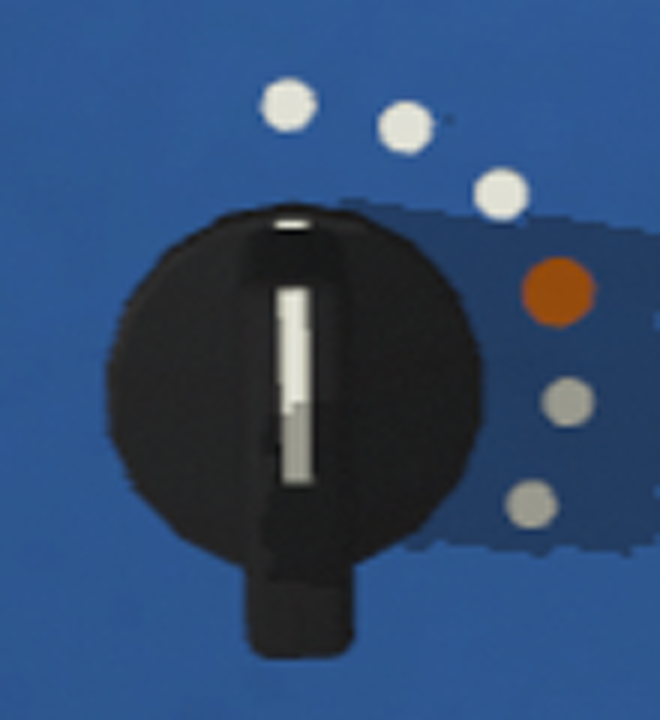

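```bash
python3 - <<'E'
from w import *
from scipy.optimize import least_squares
w=load('wrist12'); g=lambda x,y,z: atz(w,200+(x+.5)/6-.5,140+(y+.5)/6-.5,z)
a=g(298,482,.103);b=g(292,290,.103);d=b-a;print('pointer',np.degrees(np.arctan2(d[1],d[0])),a)
Q=np.array([g(x,y,.06)[:2] for x,y in((288,105),(405,127),(501,194),(558,291),(568,401),(531,504))])
f=least_squares(lambda p:np.hypot(*(Q-p).T)-.0398,[.56,-.22]); print(f.x,f.fun)
where(f.x)
E
```

```text
pointer -161.30581681910527 [ 0.56271511 -0.22070136  0.103     ]
[ 0.56255969 -0.22062638] [ 5.31496991e-05 -9.63329953e-06 -3.96688515e-05 -4.12938813e-06
  1.17630348e-05  3.00741294e-05]
t 15.9667 tcp [ 0.5616 -0.2187  0.1656] q7 2.021 F [-0.28  0.68  0.34] T [ 0.14  -0.07   0.018] w 0.0877
tooly [-0.027  0.019 -0.999] z ang 107.31 to target in tool x,y,z [ 0.0003 -0.0001 -0.0022]
```

```bash
python3 -m crank '[1,0,0.008,-0.002,-1, 1,0,0.01,-0.002,0, 1,0,0.01,0,0, 1,0,0.01,0,0, 1,0,0.01,0,0, 1,0,0.01,0,0, 1,0,0.006,0,0, 1,0,0.002,0,0, 1,0,0,0,0, 1,0,0,0,0]'
python3 - <<'E'
from w import *
for n in('scene','wrist','side'): snap(n,n+'13')
where()
E
```

```text
t: 16.8
tcp_pos: [0.5609, -0.2221, 0.0918]
eef_rot: [0.706, -0.69, -0.105, 0.121]
wrist_force: [0.2, -0.5, 0.4]
gripper_width: 0.0879
t 16.95 tcp [ 0.5613 -0.2223  0.0925] q7 2.014 F [0.   0.42 0.53] T [ 0.059 -0.049 -0.053] w 0.088
tooly [-0.026  0.019 -0.999] z ang 108.37 to target in tool x,y,z [0.0017 0.     0.0012]
```

View pics/wrist13.png

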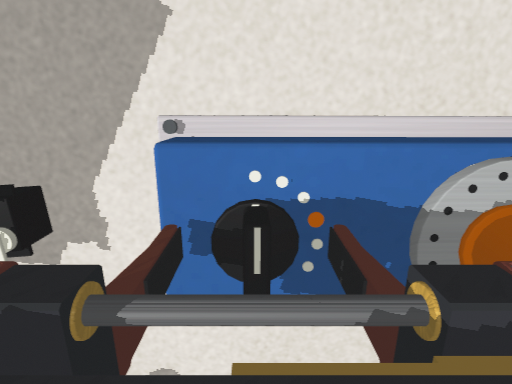

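The bar is centred between the jaws: pointer at u=256, fingers at 181 and 330. The tips are level with the knob disc, so I'll raise 5 mm and close.

```bash
python3 -m crank '[1,0.001,-0.005,0.001,0, 1,0,0,0,0, 0,0,0,0,0, 0,0,0,0,0, 0,0,0,0,0, 0,0,0,0,0, 0,0,0,0,0, 0,0,0,0,0, 0,0,0,0,0, 0,0,0,0,0]'
python3 - <<'E'
from w import *
where()
E
```

```text
t: 17.78
tcp_pos: [0.5633, -0.2215, 0.1003]
eef_rot: [0.705, -0.691, -0.106, 0.12]
wrist_force: [0.5, -0.9, 0.5]
gripper_width: 0.038
t 17.7833 tcp [ 0.5633 -0.2215  0.1003] q7 2.014 F [ 0.48 -0.87  0.52] T [ 0.074 -0.075  0.029] w 0.038
tooly [-0.022  0.017 -1.   ] z ang 108.36 to target in tool x,y,z [-0.0005  0.      0.0011]
```

```bash
python3 -m crank '[0,0,0.001,0,0, 0,0,0.001,0,0, 0,0,0,0,0, 0,0,0,0,0, 0,0,0,0,0, 0,0,0,0,0, 0,0,0,0,0, 0,0,0,0,0, 0,0,0,0,0, 0,0,0,0,0]'
python3 - <<'E'
from w import *
where()
E
```

```text
t: 18.62
tcp_pos: [0.5631, -0.2213, 0.098]
eef_rot: [0.705, -0.691, -0.106, 0.12]
wrist_force: [0.5, 0.5, -0.1]
gripper_width: 0.0141
t 18.6167 tcp [ 0.5631 -0.2213  0.098 ] q7 2.013 F [ 0.53  0.46 -0.09] T [-0.166 -0.143 -0.047] w 0.0141
tooly [-0.023  0.017 -1.   ] z ang 108.4 to target in tool x,y,z [-0.0004  0.      0.0009]
```

```bash
python3 -m crank '[0,0,0,0,2, 0,0,0,0,3, 0,0,0,0,3, 0,0,0,0,3, 0,0,0,0,3, 0,0,0,0,3, 0,0,0,0,2, 0,0,0,0,2, 0,0,0,0,0, 0,0,0,0,0]'
python3 - <<'E'
from w import *
where()
E
```

```text
t: 19.45
tcp_pos: [0.5632, -0.2215, 0.0979]
eef_rot: [0.712, -0.701, 0.03, -0.014]
wrist_force: [-0.8, 0.3, 0.6]
gripper_width: 0.0139
t 19.45 tcp [ 0.5632 -0.2215  0.0979] q7 1.685 F [-0.76  0.28  0.62] T [-0.177 -0.12  -0.089] w 0.0139
tooly [-0.022  0.017 -1.   ] z ang 86.46 to target in tool x,y,z [-0.0007  0.      0.0009]
```

```bash
python3 -m crank '[0,0,0,0,2, 0,0,0,0,3, 0,0,0,0,3, 0,0,0,0,3, 0,0,0,0,3, 0,0,0,0,3, 0,0,0,0,3, 0,0,0,0,3, 0,0,0,0,2, 0,0,0,0,0]'
python3 - <<'E'
from w import *
where(); snap('wrist','wrist14')
E
```

```text
t: 20.28
tcp_pos: [0.5631, -0.2218, 0.0979]
eef_rot: [0.689, -0.681, 0.186, -0.168]
wrist_force: [-0.6, -0.0, -0.5]
gripper_width: 0.0142
t 20.2833 tcp [ 0.5631 -0.2218  0.0979] q7 1.306 F [-0.62 -0.03 -0.5 ] T [-0.156 -0.154  0.01 ] w 0.0142
tooly [-0.022  0.017 -1.   ] z ang 61.04 to target in tool x,y,z [-0.0011  0.      0.0008]
```

View pics/wrist14.png

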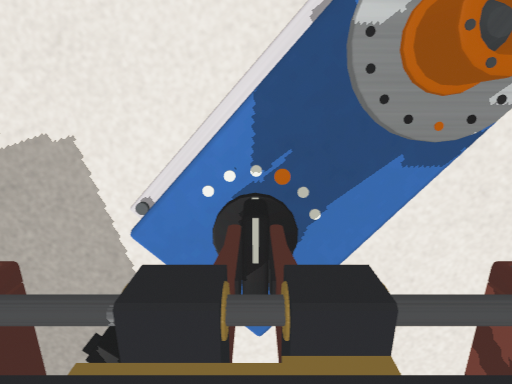

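```bash
python3 -m crank '[0,0,0,0,2, 0,0,0,0,3, 0,0,0,0,3, 0,0,0,0,3, 0,0,0,0,3, 0,0,0,0,3, 0,0,0,0,3, 0,0,0,0,2, 0,0,0,0,1, 0,0,0,0,0]'
python3 - <<'E'
from w import *
where(); 
for n in('scene','wrist','side'): snap(n,n+'15')
crop('wrist15',180,150,330,270,5,'c24')
E
```

```text
t: 21.17
tcp_pos: [0.563, -0.222, 0.0979]
eef_rot: [0.639, -0.634, 0.318, -0.299]
wrist_force: [-1.2, 0.4, 0.5]
gripper_width: 0.0142
t 21.1667 tcp [ 0.563  -0.222   0.0979] q7 0.969 F [-1.18  0.43  0.54] T [-0.019 -0.278 -0.043] w 0.0142
tooly [-0.022  0.018 -1.   ] z ang 38.3 to target in tool x,y,z [-0.0014  0.      0.0005]
```

View pics/wrist15.png

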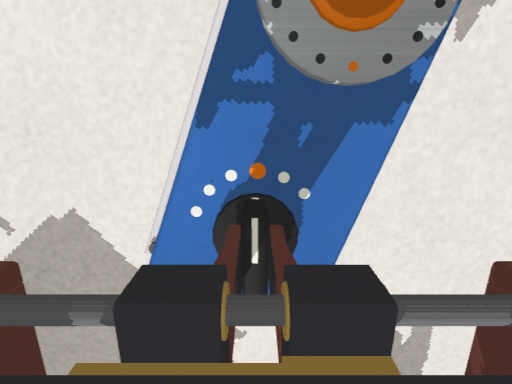

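View pics/c24.png

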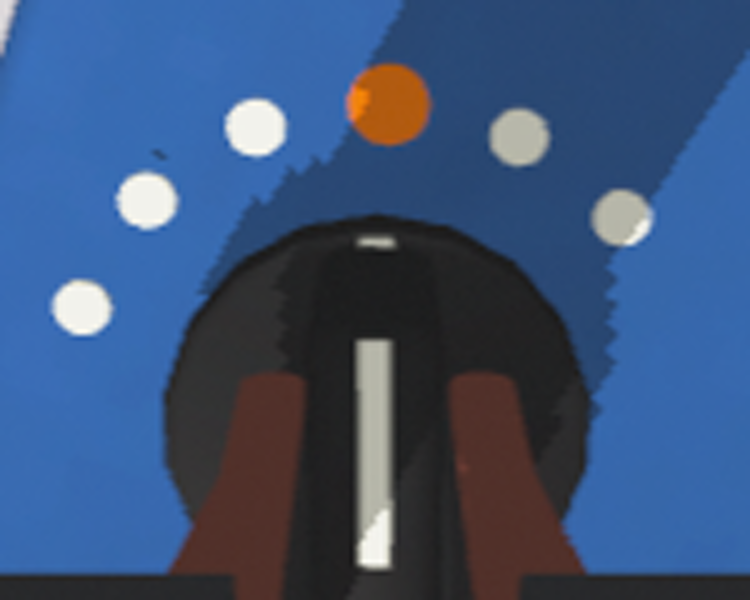

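The pointer is almost on the orange dot: dot at c24 (389,104), pointer line at u=375, about 2° short. I'll nudge it and let it settle.

```bash
python3 -m crank '[0,0,0,0,1, 0,0,0,0,1, 0,0,0,0,0, 0,0,0,0,0, 0,0,0,0,0, 0,0,0,0,0, 0,0,0,0,0, 0,0,0,0,0, 0,0,0,0,0, 0,0,0,0,0]'
python3 - <<'E'
from w import *
where(); 
for n in('scene','wrist','side'): snap(n,n+'16')
where(); print(robot.state()['joint_vel'].round(4))
a=cv2.resize(load('wrist16')['image'][0:300,130:430,::-1],(400,400),interpolation=3)
b=cv2.resize(load('scene16')['image'][115:215,170:270,::-1],(400,400),interpolation=3)
cv2.imwrite('pics/c25.png',np.hstack([a,b]))
E
```

```text
t: 22.15
tcp_pos: [0.563, -0.222, 0.0979]
eef_rot: [0.633, -0.628, 0.329, -0.31]
wrist_force: [-0.5, 0.0, -0.5]
gripper_width: 0.0138
t 22.15 tcp [ 0.563  -0.222   0.0979] q7 0.939 F [-0.52  0.   -0.45] T [-0.012 -0.25  -0.015] w 0.0138
tooly [-0.022  0.019 -1.   ] z ang 36.3 to target in tool x,y,z [-0.0015  0.      0.0005]
t 22.3 tcp [ 0.563  -0.222   0.0979] q7 0.939 F [-0.86  0.7   0.01] T [ 0.008 -0.37  -0.043] w 0.0138
tooly [-0.022  0.019 -1.   ] z ang 36.31 to target in tool x,y,z [-0.0014  0.      0.0005]
[ 0.0011 -0.0001 -0.0006  0.0006  0.0003 -0.0006 -0.0024]
```

View pics/c25.png

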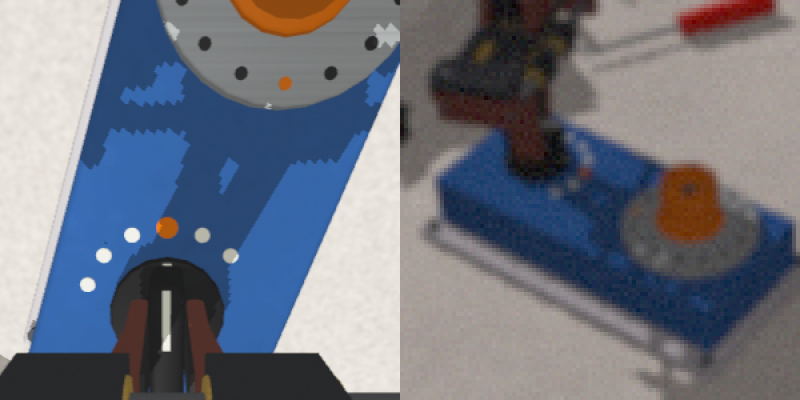

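View pics/side16.png

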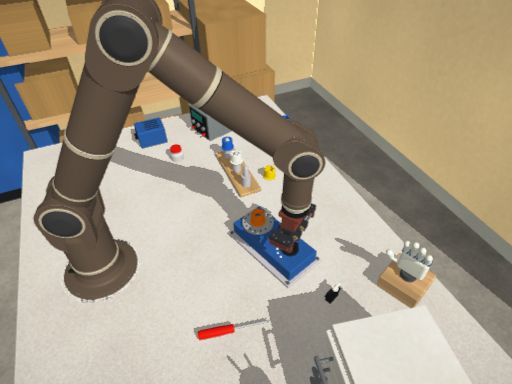

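The pointer is on the orange dot (c25 at 167,228), with 72.1° turned in all. The arm is still, the coupling is seated on the plate, and the other things are where they were. I'm handing in.

```bash
python3 -c "
from workcell import robot
print(robot.close_job())"
```

```text
the job is handed in; nothing more can be done
None
```

I handed the job in at about 22 s of the 56 s allowed, with the orange coupling on the fixture and the knob held at the third stop. The hand-in reports no verdict, so the result rests on my own last checks.

**Coupling:** I lifted it off its post, lowered it over the arbor onto the faceplate and let go. The last picture that looks down its bore, taken just after release, shows the arbor centred in it and the faceplate unturned. The final pictures still show it upright on the plate.

**Knob:** I gripped the bar and turned it clockwise one stop at a time. By tool angle it turned 72.1° in total, against 72° for the third stop. The pointer lines up with the orange dot and the joint speeds are near zero. The jaws read 13.8 mm on the 14 mm bar, and the grasp point is about 5 mm from the grip point.

**Clicks:** I did not feel them as separate force readings, because force is only reported at the end of each move. I inferred them from the tool angle and the dots.

**Other things on the bench:** In the final side picture, the other couplings and bench items look where they were.

**Disagreements:** The side camera read about 5–8 mm off in y from the wrist camera on the stand and fixture, so I relied on the wrist camera. The tool carried a tilt of about 0.02–0.03 rad from row-to-row drift.

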